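# Slide the tweezer holder round the bend of a third hand

### The job

Fit the tweezer holder to the third hand: thread its drilled boss onto the free end of the bent arm with the tweezer points facing outward, away from the post, slide it along and round the bend until it rests right up against the stop collar, and leave it hanging there. Ease it along by feel and never force it, so that neither the arm nor the stop collar is pushed out of its setting, and leave the other things on the bench where they are.

Things in the scene. Friction and masses are not known exactly. Their poses are not given: they have to be found in the camera images.
- third_hand: Soldering third hand: dark cast base plate 140 x 100 x 14 mm, fixed to the bench, and an upright steel post, 12 mm thick, top 164 mm up. Origin: where the post axis meets the bench.
- cranked_arm: Level bent arm, plain steel rod 10 mm thick, 120 mm above the bench, held on the post by a grey clamp head. It swivels on the post if pushed with more than about 1.2 N m (8 N at the bend). Origin: on the post axis at the rod's height. x: from the post along the straight inner leg, whose centre line runs at y = +22 mm; z: up.
- inner_leg_end (a point): Point on the centre line near the end of the straight inner leg, at x 125, y 22 mm of the arm's frame; axes as the arm's.
- free_end (a point): Centre of the round free end of the rod, 5 mm short of its very tip (only this position counts: its axes mean nothing). The rod was bent by hand: the bend begins 130 to 170 mm from the post axis, turns towards the arm's +y by 48 to 67 deg (a 60 deg arc of 60 mm centre-line radius, opened or closed a little at its middle), and the straight outer leg from there to the tip is 65 to 85 mm long.
- stop_face (a point): Centre of the outward face of the stop collar, a dark ring 21 mm across and 10 mm wide on the inner leg, 65 to 90 mm from the post axis; axes as the arm's. Its grub screw grips with about 11 N: pushed harder, it shifts.
- holder_bore (a point): The loose holder: brass boss 22 mm long (along the bore), 24 mm wide, 36 mm high, about 0.16 kg. This point: centre of its 12.2 mm through bore, 21 mm above its underside. x: along the bore towards the tweezer points, z: up, y: across its flat sides. A thumb screw, 16 mm across, stands on top, up to 50 mm above the underside.
- tweezer_points (a point): Points of the cross-locking tweezers fixed in the holder: a slim steel pair 10 mm wide that runs along the bore, 13.5 mm below it, from 45 mm behind the bore's centre to 85 mm ahead of it, where these points are. Axes as the holder's.
- bricks: Two stacked pale soldering bricks, 170 x 85 mm, 55 mm high, loose. Origin: centre of the underside. Bystander.
- flux: Flux bottle with a blue cap, 52 mm across, 115 mm high. Origin: centre of the underside. Bystander.
- bur_box: White box of burs, 75 x 60 mm, about 50 mm high with the burs. Origin: centre of the underside. Bystander.
- file_jar: Glass jar of needle files, 68 mm across, jar 90 mm and files 185 mm high. Origin: centre of the underside. Bystander.
Mind the look-alikes: they are no part of the job. Of the things like the part that bears holder_bore, leave any that is green or purple; of the rest the smaller one is meant.

How it is judged:
By the outcome, as a careful person would: the job done as asked, in the order asked, and still so for the second after the job is handed in, with the robot touching nothing.
It also fails if it takes over 72 s, if anything falls off the work surface, if the arm or the gripper's body presses on something with over 40 N, if the wrist force passes 120 N, or if a joint passes its speed limit or range.

### The arm

A 6-joint arm with a two-finger parallel gripper is mounted at the origin on the work surface. World frame = base frame: x ahead of the robot, y to its left, z up, the work surface at z = 0. Lengths are in m, angles in degrees, forces in N, time in s.
With the tool pointing down it reaches from about 0.3 to 0.75 m from the base axis. Payload 8.5 kg.
Tool frame: the origin (TCP) lies at the very end of the fingers, on their centre line; the grasp point (between the pads) lies 19 mm behind it; z points along the fingers, y is the direction in which the jaws open and shut (so a half turn about z gives the same grasp; the last joint's range is limited). The gripper opens to 85 mm and grips with 20 to 120 N. Pads are 22 mm wide; open, the fingers measure 114 mm over their backs; the gripper's body (76 mm by 85 mm) begins 54 mm behind the grasp point. The pads swing forward as they close: fully open they stand 13 mm farther back than shut.
Start: joints at [-88.883, 21.807, 74.336, -0, 83.858, -12.336], TCP at [0.128, -0.535, 0.231] pointing down, gripper open.
Joint ranges: [-178.18, 178.18], [-50.72, 133.34], [12.68, 142.11], [-81.47, 261.47], [9.98, 163.14], [-165.26, 165.26]. Speed limits (degrees/s): [136.94, 136.94, 180, 180, 180, 180].

### API

Orientations are given as a 3x3 rotation matrix whose columns are the frame's x, y, z axes.
In Python, from rig import status, vision, env gives the robot as it stands.
- The arm moves only by the tool send_rows, never from a script. Its argument "targets" is a list of rows, each a list of 7 numbers: the shift along the tool's x, y, z in units of 50 mm (1.0 is 50 mm), then the turn, a rotation vector about the tool's x, y, z in units of 8 degrees (1.0 is 8 degrees), then the finger opening in mm, from 0 to 85.4. A call has 1 to 5 rows; each row is the pose to reach, as a shift and turn from the pose commanded when the call began, along the tool's axes at that moment; what a row does not reach only later rows make up. A row lasts 1/8 s, in which the tool goes at most 62.5 mm and 10.7 degrees, less where a joint would pass 70% of its speed; a pose out of reach is approached as far as the arm can. A call with a gripper value outside its range is refused whole. The fingers move at their own pace and stop on an object; "grip_force" is the grip in N (left out, the last holds). Time passes only in rows, so rows that repeat a pose let the fingers close. It gives the time, the measured TCP pose, the force and the opening at its end, in the units of the state.
- status.observe(): the state, without advancing time (a new reading comes with each control period).
- vision.get_image(name): name is "scene" or "side" or "wrist"; returns (picture, depth): 384x512x3 uint8, red, green, blue; 384x512 float32, m along the optical axis (not along the pixel's ray), 0 where there is no reading.
- vision.camera_model(name): a dict with "camera_matrix" (3x3 intrinsics, pixels), "view" (4x4, takes a point from world to camera coordinates); the wrist camera has in their place "T_tool_cam" (4x4, takes a point from camera to tool coordinates, whose origin is the TCP and whose axes are the flange's). Camera axes: x right, y down, z forward; pixel columns grow to the right and rows downward; lengths in m; the calibration is good to about 2 mm. A picture is of the moment at which its call begins: read the wrist's pose just before it. camera_model takes no time and is no camera call.
- env.close_job(): hands the job in, once; it reports no verdict.
Trained networks look in the newest picture that a camera, given by its name, has taken for a name from the list of things; names that differ only in an ending like _2 or _b are one class to them, and where a whole thing is asked for, a point or a joint stands for the part that bears it (a point fixed in the world has none). Each returns a list of dicts, best first, with "p" (0 to 1); they miss things now and then, are a little off and sometimes report something else, mostly with a low value. They report only what shows in the picture. A call takes as long as a camera call. They do not tell look-alikes from the thing itself.
- vision.masks_of(camera, label): "pixels" (384x512 bool, what is visible of it) and "extent" ([left, top, right, bottom] in pixels, round what is visible of it).
The state is a dict: "time_s": time; "q": joint angles; "qvel": joint speeds; "joint_efforts": joint torques, N m; "position": TCP position; "tool_rot": TCP orientation; "ft_force": force on the tool from outside, world axes, zero at the start; "wrist_torque": the same for the moment, N m; "grip_width": finger opening in m.
Only numpy, scipy, OpenCV 4.12 (cv2) and the standard library are available. Lean on these libraries where they do the work, as an engineer would, in place of code of your own. Each camera call takes 0.05 s, during which the arm holds its last target.

## Working session

There is one attempt and no reset: what is moved stays moved. The work goes in short steps, Python scripts to look and compute and a tool call to move; the robot and the scene stay as the last step left them, time stands still between calls to the robot, and variables do not carry over. Pictures are saved under pics/ and viewed, and the job is handed in when it is done.

Besides the shell and the picture viewer there is one more tool, called after ">>>" by a JSON object that holds its "api" and its "payload", one argument or row to a line. send_rows: Moves the arm, as the interface text tells. Its arguments: {"type":"object","properties":{"targets":{"type":"array","items":{"type":"array","items":{"type":"number"}}},"grip_force":{"type":"number"}},"required":["targets"]}

```bash
ls -la; mkdir -p pics; python3 - <<'E'
from rig import status, vision, env
import cv2,numpy as np
print(status.observe())
for n in ["scene","side","wrist"]:
    im,d=vision.get_image(n); cv2.imwrite(f"pics/{n}0.png",im[:,:,::-1]); np.savez(f"pics/{n}0.npz",im=im,d=d)
    print(n,vision.camera_model(n))
E
```

```text
total 12
drwxr-xr-x  3 agent agent 4096 Dec  7 03:07 .
drwxr-xr-x 23 root  root  4096 Dec  7 03:07 ..
drwxr-xr-x  2 agent agent 4096 Dec  7 03:07 pics
{'time_s': 0.0, 'q': array([-8.88826947e+01,  2.18425388e+01,  7.43841859e+01, -1.58192244e-03,
        8.38580284e+01, -1.23357337e+01]), 'qvel': array([ 0.00450669,  0.05068679, -0.01101958,  0.06297935,  0.00698424,
        0.05422099]), 'joint_efforts': array([ 4.02435498e-04, -4.48456085e+01, -2.31279856e+01, -1.48339195e-04,
        4.76240486e-03,  2.76189184e-05]), 'position': array([ 0.12794197, -0.53461657,  0.23070061]), 'tool_rot': array([[ 9.72560248e-01,  2.32651159e-01, -5.62899925e-05],
       [ 2.32650986e-01, -9.72559167e-01,  1.47840397e-03],
       [ 2.89207049e-04, -1.45093286e-03, -9.99998906e-01]]), 'ft_force': array([-0.34166915,  0.2226005 ,  0.13261172]), 'wrist_torque': array([-0.03543421, -0.05254888, -0.00735943]), 'grip_width': 0.08533693959183142}
scene {'camera_matrix': array([[466.1185241 ,   0.        , 259.1618392 ],
       [  0.        , 466.1185241 , 186.79382242],
       [  0.        ,   0.        
[... 539 characters left out ...]
,  0.62483799, -0.71930384,  0.2513131 ],
       [ 0.30648117, -0.65077206, -0.694669  ,  0.9957293 ],
       [ 0.        ,  0.        ,  0.        ,  1.        ]])}
wrist {'camera_matrix': array([[331.62075311,   0.        , 250.64153416],
       [  0.        , 331.62075311, 191.0205787 ],
       [  0.        ,   0.        ,   1.        ]]), 'T_tool_cam': array([[-1.46119831e-04, -9.66265880e-01, -2.57546556e-01,
         6.47493808e-02],
       [ 9.99999514e-01, -3.92397751e-04,  9.04849212e-04,
        -2.19224516e-04],
       [-9.75385609e-04, -2.57546298e-01,  9.66265467e-01,
        -1.43111117e-01],
       [ 0.00000000e+00,  0.00000000e+00,  0.00000000e+00,
         1.00000000e+00]])}
```

View pics/scene0.png

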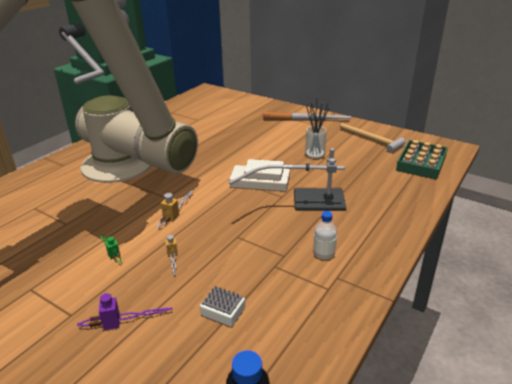

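View pics/side0.png

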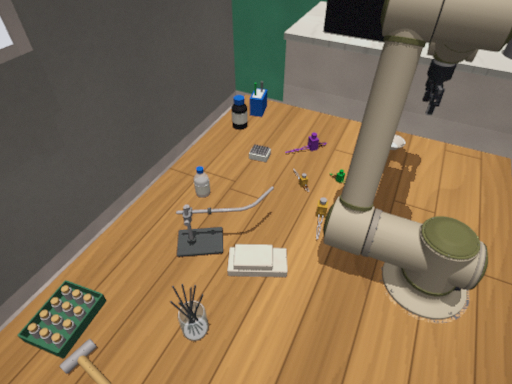

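View pics/wrist0.png

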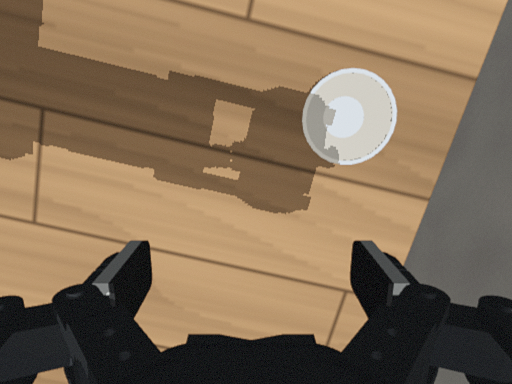

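Scene view: the brass candidates are at (170,208), larger, and (172,247), smaller. The green and purple ones are ruled out. The third hand's arm runs from the post at (330,175) to its tip near (232,183).

```bash
cat > h.py <<'E'
import numpy as np,cv2
from rig import status,vision,env
def cloud(d,name,mask=None,pose=None):
    m=vision.camera_model(name);K=m["camera_matrix"]
    if mask is None: mask=np.ones(d.shape,bool)
    v,u=np.nonzero(mask&(d>0)); z=d[v,u]
    P=np.c_[(u-K[0,2])/K[0,0]*z,(v-K[1,2])/K[1,1]*z,z]
    if name=="wrist":
        T=m["T_tool_cam"];P=P@T[:3,:3].T+T[:3,3]
        p,R=pose;P=P@R.T+p
    else:
        V=m["view"];P=(P-V[:3,3])@V[:3,:3]
    return P,u,v
def proj(P,name,pose=None):
    m=vision.camera_model(name);K=m["camera_matrix"];P=np.atleast_2d(P)
    if name=="wrist":
        p,R=pose;P=(P-p)@R;T=m["T_tool_cam"];C=(P-T[:3,3])@T[:3,:3]
    else:
        V=m["view"];C=P@V[:3,:3].T+V[:3,3]
    return np.c_[C[:,0]/C[:,2]*K[0,0]+K[0,2],C[:,1]/C[:,2]*K[1,1]+K[1,2]]
def rv(a,b): pass
E
python3 - <<'E'
from h import *
for cam in ["scene","side"]:
    d=np.load(f"pics/{cam}0.npz")["d"]
    out={}
    for l in ["holder_bore","cranked_arm","stop_face","third_hand","bricks","flux","bur_box","file_jar"]:
        for i,r in enumerate(vision.masks_of(cam,l)):
            if r["p"]<.3: continue
            P,u,v=cloud(d,cam,r["pixels"])
            out[f"{l}_{i}"]=r["pixels"]
            print(cam,l,round(r["p"],2),np.round(r["extent"]),len(P),np.round(np.median(P,0),3),np.round(np.percentile(P,2,axis=0),3),np.round(np.percentile(P,98,axis=0),3))
    np.savez(f"pics/{cam}_m0.npz",**out)
E
```

```text
scene holder_bore 0.79 [ 80. 292. 172. 329.] 1027 [ 0.502 -0.468  0.017] [ 0.453 -0.502 -0.001] [ 0.569 -0.386  0.072]
scene holder_bore 0.73 [165. 236. 179. 256.] 181 [ 0.456 -0.24   0.028] [ 0.444 -0.249  0.003] [ 0.467 -0.229  0.051]
scene holder_bore 0.56 [155. 192. 188. 228.] 480 [ 0.352 -0.132  0.025] [ 0.323 -0.174  0.   ] [ 0.365 -0.032  0.07 ]
scene holder_bore 0.49 [105. 236. 118. 260.] 227 [ 0.343 -0.318  0.025] [ 0.287 -0.33   0.001] [ 0.36  -0.293  0.05 ]
scene cranked_arm 0.74 [228. 158. 342. 186.] 612 [0.6   0.111 0.123] [ 0.456 -0.046  0.001] [0.699 0.322 0.143]
scene cranked_arm 0.64 [164. 237. 180. 276.] 295 [ 0.458 -0.242  0.015] [ 0.437 -0.289 -0.001] [ 0.506 -0.225  0.051]
scene third_hand 0.66 [236. 151. 347. 208.] 1526 [0.653 0.143 0.015] [0.512 0.005 0.006] [0.717 0.215 0.145]
scene bricks 0.81 [229. 159. 290. 192.] 1203 [0.472 0.135 0.031] [0.379 0.09  0.005] [0.537 0.203 0.057]
scene flux 0.76 [315. 213. 338. 256.] 862 [ 0.765 -0.055  0.061] [ 0.739 -0.065  0.005] [ 0.784 -0.032  0.116]
scene bur_box 0.93 [201. 284. 245. 326.] 1209 [ 0.674 -0.328  0.032] [ 0
[... 562 characters left out ...]
124] [ 0.496 -0.039  0.   ] [0.723 0.191 0.138]
side third_hand 0.68 [176. 188. 273. 257.] 1796 [0.64  0.157 0.015] [ 0.504  0.001 -0.   ] [0.713 0.222 0.143]
side bricks 0.94 [227. 247. 290. 281.] 1865 [0.443 0.169 0.038] [0.364 0.095 0.001] [0.53  0.22  0.057]
side bricks 0.52 [177. 184. 275. 260.] 1840 [0.639 0.158 0.015] [ 0.502 -0.032 -0.001] [0.717 0.223 0.143]
side flux 0.7 [193. 168. 209. 199.] 376 [ 0.745 -0.023  0.063] [ 0.73  -0.048  0.003] [ 0.775 -0.01   0.115]
side bur_box 0.69 [251. 143. 272. 164.] 297 [ 0.657 -0.297  0.031] [ 0.626 -0.343  0.002] [ 0.697 -0.282  0.046]
side file_jar 0.58 [172. 286. 208. 343.] 1122 [0.5   0.405 0.07 ] [ 0.471  0.348 -0.001] [0.573 0.432 0.168]
```

```bash
python3 - <<'E'
from h import *
allP=[]
for cam in ["scene","side"]:
    z=np.load(f"pics/{cam}0.npz");d=z["d"]
    P,u,v=cloud(d,cam)
    k=(P[:,2]>.10)&(P[:,2]<.185)&(P[:,0]>.42)&(P[:,0]<.76)&(P[:,1]>-.08)&(P[:,1]<.26)
    Q=P[k]; print(cam,len(Q)); allP.append(Q)
    # top-view raster
    S=2.0
    img=np.zeros((600,720,3),np.uint8)
    for p,c in zip(Q,[(int(255*(q[2]-.1)/.08),160,255-int(255*(q[2]-.1)/.08)) for q in Q]):
        cv2.circle(img,(int((p[0]-.42)*2000),int((.23-p[1])*2000)),2,c,-1)
    cv2.imwrite(f"pics/top_{cam}.png",img)
im=np.load("pics/scene0.npz")["im"];cv2.imwrite("pics/zs.png",cv2.resize(im[130:215,215:360],None,fx=5.4,fy=5.4,interpolation=cv2.INTER_CUBIC)[:,:,::-1])
im=np.load("pics/side0.npz")["im"];cv2.imwrite("pics/zd.png",cv2.resize(im[165:265,165:315],None,fx=5.3,fy=5.3,interpolation=cv2.INTER_CUBIC)[:,:,::-1])
E
```

```text
scene 672
side 536
```

View pics/top_scene.png

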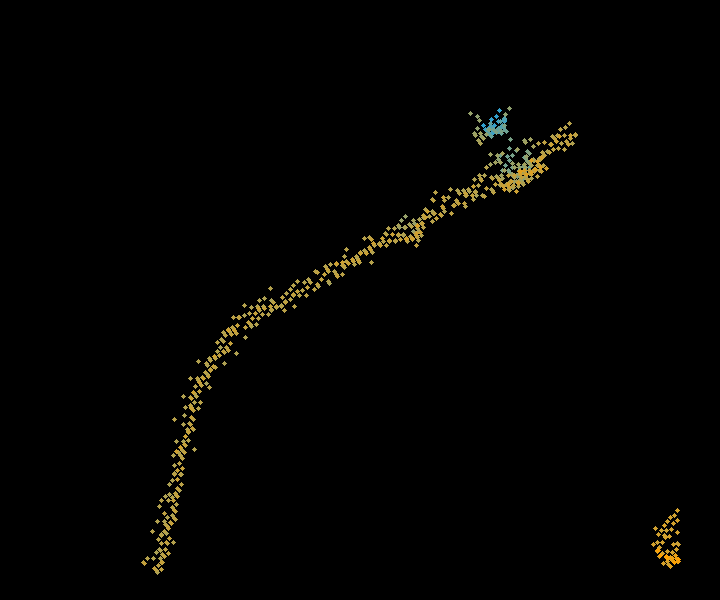

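View pics/top_side.png

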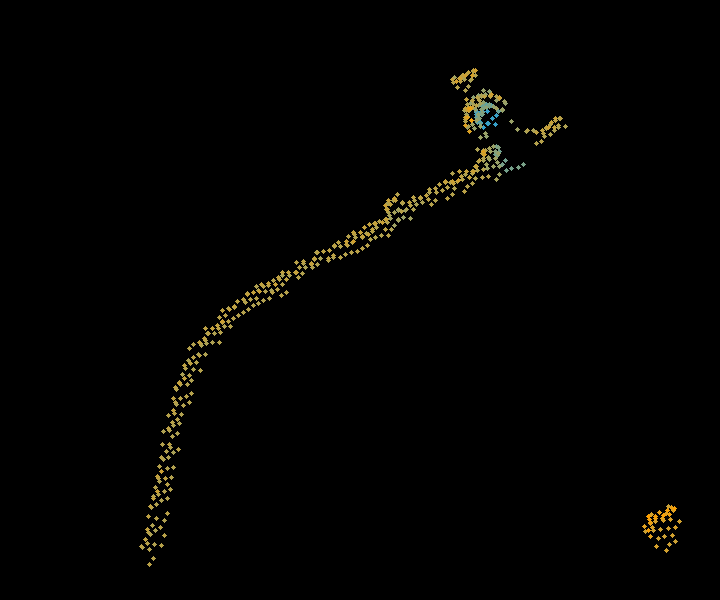

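View pics/zs.png

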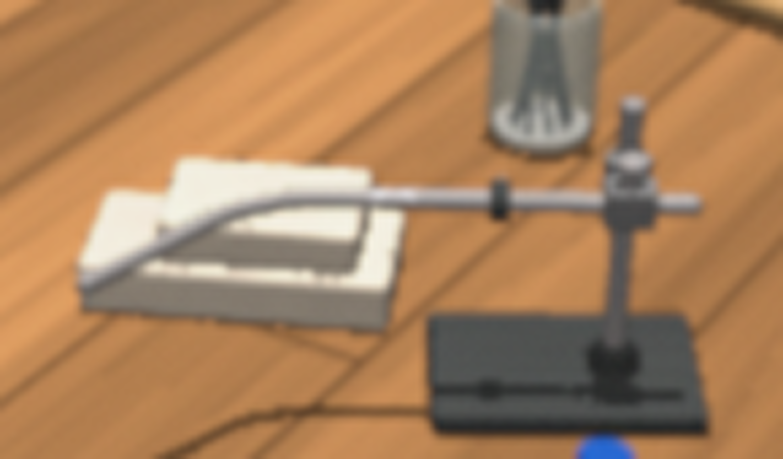

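View pics/zd.png

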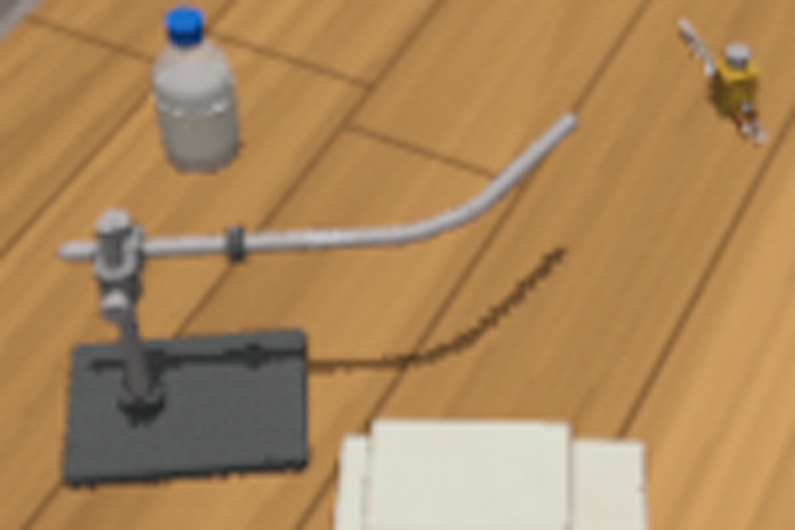

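Heights and sizes check out: the small brass holder is about 51 mm tall, at roughly (0.45,-0.236), and the larger one is 70 mm. Next I'll look at the arm from above with the wrist camera.

```bash
cat >> h.py <<'E'
from scipy.spatial.transform import Rotation as Ro
def Rdown(yaw):
    a=np.radians(yaw);return np.array([[np.cos(a),np.sin(a),0],[np.sin(a),-np.cos(a),0],[0,0,-1.]])
def plan(p,yaw,s=None):
    s=s or status.observe();R0=s["tool_rot"];p0=s["position"]
    d=R0.T@(np.array(p)-p0)/.05; r=Ro.from_matrix(R0.T@Rdown(yaw)).as_rotvec(degrees=True)/8
    print("shift",np.round(d,3),"turn",np.round(r,3)); return d,r
E
python3 -c "
from h import *
plan([.57,-.02,.30],90)"
```

```text
shift [10.995 -7.958 -1.374] turn [-0.     0.    -9.568]
```

>>> {"api": "send_rows", "payload": {
  "targets": [
    [2.2,-1.6,-0.4,0,0,-1.3,85],
    [4.4,-3.2,-0.8,0,0,-2.6,85],
    [5.5,-4.0,-1.2,0,0,-3.9,85],
    [6.6,-4.8,-1.37,0,0,-5.2,85],
    [7.7,-5.6,-1.37,0,0,-6.5,85]
  ]
}}

```text
time_s: 1.58
position: [0.3295, -0.2987, 0.2802]
tool_rot: [[0.41, 0.912, 0.001], [0.912, -0.41, -0.001], [-0.001, 0.001, -1.0]]
ft_force: [0.4, -1.1, 0.1]
grip_width: 0.0851
```

```bash
python3 -c "
from h import *
print(status.observe()['q'],status.observe()['position'])
plan([.57,-.02,.30],90)"
```

```text
[-5.75154446e+01  9.02815157e+00  8.42439939e+01  5.21201308e-03
  8.66631788e+01 -3.32863512e+01] [ 0.32949693 -0.29869206  0.28019095]
shift [ 7.057  2.099 -0.398] turn [ 0.006  0.005 -3.029]
```

>>> {"api": "send_rows", "payload": {
  "targets": [
    [1.4,0.5,-0.1,0,0,-0.6,85],
    [2.8,0.9,-0.2,0,0,-1.2,85],
    [4.2,1.3,-0.3,0,0,-1.8,85],
    [5.6,1.7,-0.4,0,0,-2.4,85],
    [7.0,2.1,-0.4,0,0,-3.0,85]
  ]
}}

```text
time_s: 2.2
position: [0.5358, -0.0644, 0.2986]
tool_rot: [[0.007, 1.0, 0.001], [1.0, -0.007, -0.0], [-0.0, 0.001, -1.0]]
ft_force: [0.6, -0.4, 0.6]
grip_width: 0.0848
```

>>> {"api": "send_rows", "payload": {
  "targets": [
    [0,0,0,0,0,0,85],
    [0,0,0,0,0,0,85]
  ]
}}

```text
time_s: 2.45
position: [0.5343, -0.0665, 0.298]
tool_rot: [[0.01, 1.0, -0.001], [1.0, -0.01, -0.0], [-0.0, -0.001, -1.0]]
ft_force: [0.0, -0.1, 0.3]
grip_width: 0.0852
```

```bash
cat >> h.py <<'E'
def shot(tag):
    s=status.observe();im,d=vision.get_image("wrist")
    np.savez(f"pics/w{tag}.npz",im=im,d=d,p=s["position"],R=s["tool_rot"]);cv2.imwrite(f"pics/w{tag}.png",im[:,:,::-1])
    print(s["time_s"],s["position"],s["q"].round(1)); return im,d,(s["position"],s["tool_rot"])
E
python3 -c "
from h import *
shot('1')
r=vision.masks_of('wrist','cranked_arm')
for a in r: print(a['p'],a['extent'])
np.savez('pics/w1m.npz',**{str(i):a['pixels'] for i,a in enumerate(r)})
"
```

```text
2.45 [ 0.53433846 -0.06645929  0.2979797 ] [-19.7  18.4  68.5  -0.   93.1 -19.1]
0.7 [206.4, 0.0, 294.5, 164.7]
```

View pics/w1.png

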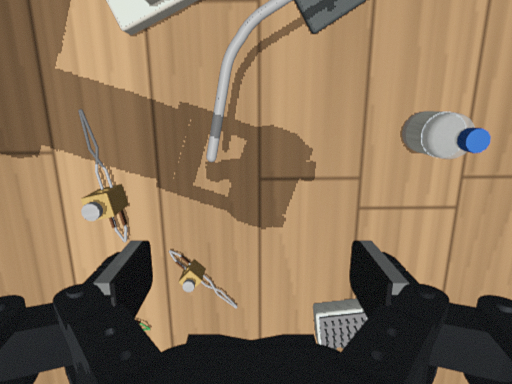

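The small holder is at (190,278), with its points toward (237,305). The free tip is at (212,158). I need another view centred on the inner leg.

>>> {"api": "send_rows", "payload": {
  "targets": [
    [0.8,0.4,0,0,0,0,85],
    [1.6,0.8,0.4,0,0,0,85],
    [2.2,1.0,0.6,0,0,0,85],
    [2.2,1.0,0.6,0,0,0,85],
    [2.2,1.0,0.6,0,0,0,85]
  ]
}}

```text
time_s: 3.18
position: [0.5855, 0.0418, 0.2687]
tool_rot: [[0.011, 1.0, 0.001], [1.0, -0.011, -0.0], [-0.0, 0.001, -1.0]]
ft_force: [-0.6, -0.5, -0.7]
grip_width: 0.0845
```

```bash
python3 -c "
from h import *
shot('2')
for l in ['cranked_arm','stop_face']:
  r=vision.masks_of('wrist',l)
  for a in r: print(l,a['p'],a['extent'])
  np.savez('pics/w2m_%s.npz'%l,**{str(i):a['pixels'] for i,a in enumerate(r)})
"
```

```text
3.175 [0.58545617 0.04182609 0.26870258] [-7.5 24.3 64.1 -0.  91.5 -6.8]
cranked_arm 0.91 [154.4, 0.2, 400.7, 279.4]
stop_face 0.85 [285.1, 75.2, 302.2, 103.4]
```

View pics/w2.png

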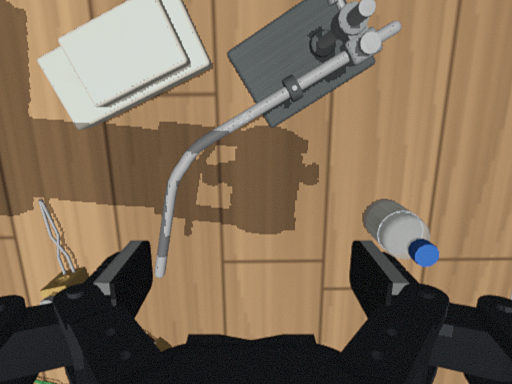

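```bash
cat > fit.py <<'E'
from h import *
from scipy.optimize import least_squares
def curve(th,n=1.0):
    # th: x0,y0 (point on inner line at arm x=125), yaw, s0, delta(deg), L  -> pts & tangents(outward), from arm x=60
    x0,y0,yaw,s0,de,L=th
    P=[];T=[]
    x=60.;y=22.;a=0.
    S=[]
    def adv(l,k):
        nonlocal x,y,a
        m=max(2,int(np.ceil(l/.5)));h=l/m
        for i in range(m):
            P.append((x,y));T.append(a)
            a2=a+k*h/2;x+=h*np.cos(a2);y+=h*np.sin(a2);a+=k*h
    adv(s0-60,0);adv(np.pi/6*60,1/60);a+=np.radians(de);adv(np.pi/6*60,1/60);adv(L,0)
    P.append((x,y));T.append(a)
    P=np.array(P);T=np.array(T);c,s=np.cos(yaw),np.sin(yaw)
    P=P-[125,22];P=np.c_[P[:,0]*c-P[:,1]*s,P[:,0]*s+P[:,1]*c]/1000+[x0,y0]
    return P,T+yaw
def rayplane(u,v,z,name,pose):
    m=vision.camera_model(name);K=m["camera_matrix"]
    D=np.c_[(u-K[0,2])/K[0,0],(v-K[1,2])/K[1,1],np.ones(len(u))]
    if name=="wrist":
        T=m["T_tool_cam"];R=pose[1]@T[:3,:3];o=pose[1]@T[:3,3]+pose[0]
    else:
        V=m["view"];R=V[:3,:3].T;o=-R@V[:3,3]
    W=D@R.T;t=(z-o[2])/W[:,2];return o+W*t[:,None]
E
cat > f1.py <<'E'
from fit import *
z=np.load('pics/w2.npz');m=np.load('pics/w2m_cranked_arm.npz')['0'];pose=(z['p'],z['R'])
im=z['im'].copy();d=z['d']
P3,u,v=cloud(d,'wrist',m,pose)
print('rod top z pct',np.percentile(P3[:,2],[5,25,50,75,95]).round(4))
c,_=cv2.findContours(m.astype(np.uint8),0,2);ov=cv2.resize(im,None,fx=1.5,fy=1.5);cv2.drawContours(ov,[(q*1.5).astype(int) for q in c],-1,(255,0,0),1);cv2.imwrite('pics/w2ov.png',ov[:,:,::-1])
s=np.load('pics/w2m_stop_face.npz')['0']
vv,uu=np.nonzero(s);print('collar px',uu.mean(),vv.mean(),len(uu),rayplane(np.array([uu.mean()]),np.array([vv.mean()]),.12,'wrist',pose))
E
python3 f1.py
```

```text
rod top z pct [0.1128 0.1238 0.1253 0.1292 0.144 ]
collar px 292.41873278236915 87.96694214876032 363 [[0.62131607 0.11815536 0.12      ]]
```

View pics/w2ov.png

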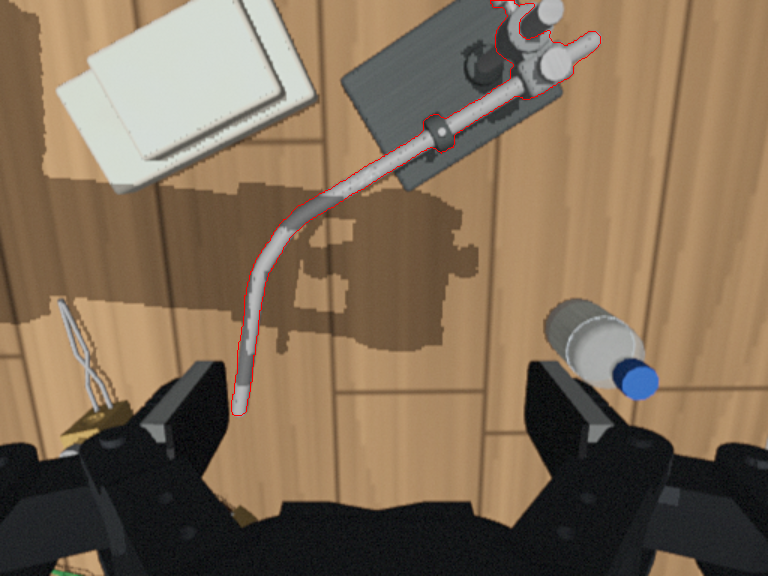

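```bash
cat > f2.py <<'E'
from fit import *
from scipy.spatial import cKDTree
z=np.load('pics/w2.npz');m=np.load('pics/w2m_cranked_arm.npz')['0'];pose=(z['p'],z['R'])
v,u=np.nonzero(m);k=(u<278)&(v>85);u,v=u[k],v[k]
W=rayplane(u,v,.12,'wrist',pose)[:,:2]
def res(th):
    P,T=curve(th)
    t=cKDTree(P);d,i=t.query(W)
    n=np.c_[-np.sin(T[i]),np.cos(T[i])];tg=np.c_[np.cos(T[i]),np.sin(T[i])]
    e=W-P[i];r=(e*n).sum(1)*1000
    # coverage past the tip
    past=((e*tg).sum(1)*1000)*(i==len(P)-1)
    return np.r_[r,past*3]
best=None
th0=[.56,.085,np.radians(-153),145,-5,75]
s=least_squares(res,th0,x_scale=[.005,.005,.02,5,3,5],loss='soft_l1',diff_step=1e-3)
for _ in range(2): s=least_squares(res,s.x,x_scale=[.005,.005,.02,5,3,5],loss='soft_l1',diff_step=3e-4)
th=s.x;P,T=curve(th)
# tip: 99% of along-coordinate
tg=np.array([np.cos(T[-1]),np.sin(T[-1])]);q=(W-P[-1])@tg*1000
near=q>-40;print('along max rel',np.sort(q)[-20:].round(2))
print('x125',th[:2],'yaw',np.degrees(th[2]),'s0',th[3],'delta',th[4],'L',th[5],'rms',np.sqrt(np.mean(res(th)[:len(W)]**2)),'tip',P[-1],'outyaw',np.degrees(T[-1]))
tipshift=np.percentile(q[near],99.5)
x=np.array([np.cos(th[2]),np.sin(th[2])]);y=np.array([-x[1],x[0]])
org=th[:2]-x*.125-y*.022;print('post',org)
# collar
sm=np.load('pics/w2m_stop_face.npz')['0'];vv,uu=np.nonzero(sm);C=rayplane(uu,vv,.12,'wrist',pose)[:,:2]-org
print('collar x',np.percentile(C@x,[2,50,98]).round(4),'y',np.percentile(C@y,[2,50,98]).round(4))
P2=np.c_[P,np.full(len(P),.12)];pp=proj(P2,'wrist',pose)
ov=cv2.resize(z['im'],None,fx=1.5,fy=1.5);[cv2.circle(ov,tuple((q*1.5).astype(int)),0,(255,0,0),-1) for q in pp];cv2.imwrite('pics/w2fit.png',ov[:,:,::-1])
np.save('th.npy',th)
for cam in ['scene','side']:
    im=np.load(f'pics/{cam}0.npz')['im'];o=cv2.resize(im,None,fx=6,fy=6,interpolation=2);pp=proj(P2,cam)*6
    [cv2.circle(o,tuple((q+3).astype(int)),1,(255,0,0),-1) for q in pp]
    c=pp.mean(0).astype(int);cv2.imwrite(f'pics/fit_{cam}.png',o[max(0,c[1]-250):c[1]+250,max(0,c[0]-380):c[0]+380,::-1])
E
python3 f2.py
```

```text
along max rel [-2.77 -2.61 -2.42 -2.24 -2.08 -2.05 -1.89 -1.87 -1.71 -1.52 -1.34 -1.16
 -0.97 -0.81 -0.79 -0.63 -0.44 -0.26 -0.07  0.11]
x125 [0.56195357 0.08405462] yaw -150.14983792017216 s0 142.25450529322276 delta -11.385024941094064 L 85.08968373491436 rms 3.0948728396281977 tip [ 0.4940793  -0.05759552] outyaw -101.5348628612662
post [0.65941969 0.16535257]
collar x [0.0509 0.0566 0.0622] y [0.0119 0.0219 0.0323]
```

View pics/w2fit.png

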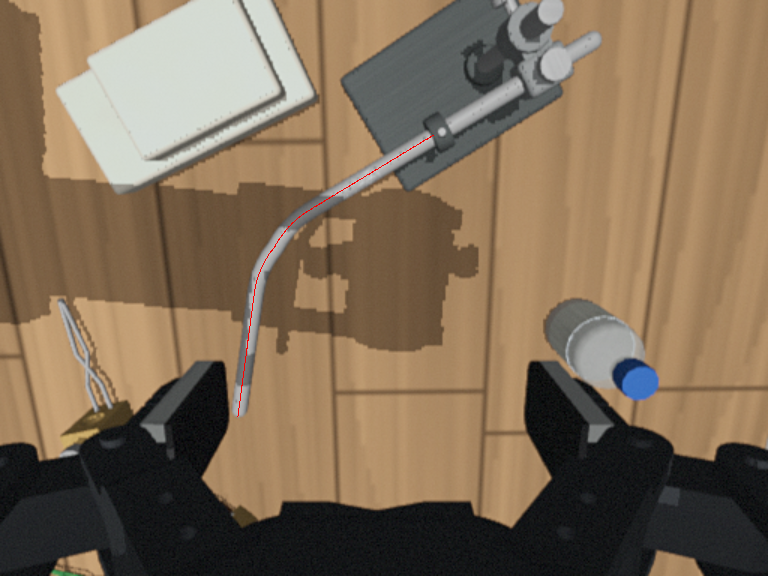

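View pics/fit_scene.png

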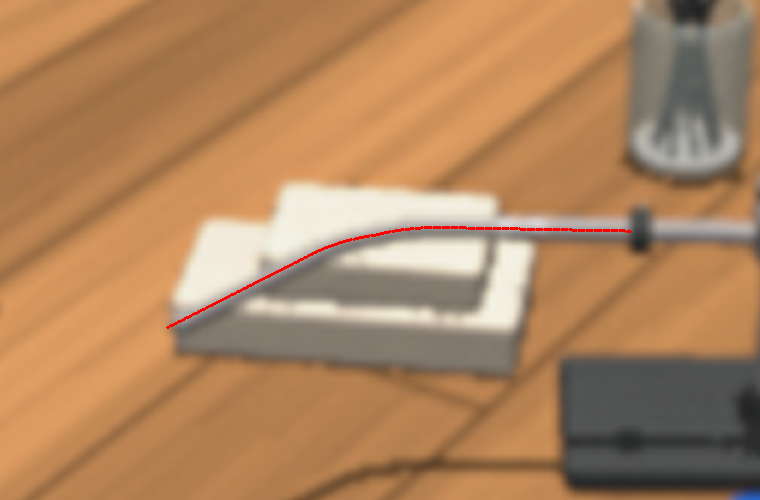

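View pics/fit_side.png

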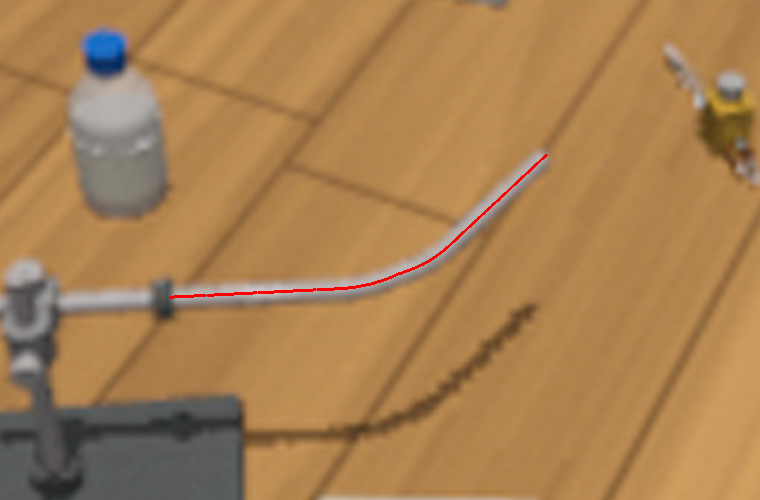

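```bash
python3 -c "
from fit import *
z=np.load('pics/w1.npz');pose=(z['p'],z['R'])
W=rayplane(np.array([237,170.]),np.array([306.,253]),.0075,'wrist',pose);print(W,np.linalg.norm(W[0]-W[1]));d=W[0]-W[1];print(np.degrees(np.arctan2(d[1],d[0])), W[1]+d*45/130)
print(rayplane(np.array([189.]),np.array([286.]),.05,'wrist',pose))
plan([.475,-.325,.24],138)
"
```

```text
[[ 0.51138941 -0.29475192  0.0075    ]
 [ 0.41769183 -0.20765293  0.0075    ]] 0.12792759900074152
-42.909780987074676 [ 0.45012561 -0.23780258  0.0075    ]
[[ 0.45082629 -0.23519026  0.05      ]]
shift [-7.364 -2.127  0.576] turn [ 6.000e-03  5.000e-03 -6.082e+00]
```

```bash
python3 -c "
from h import *
plan([.45,-.237,.20],137)
"
```

```text
shift [-5.609 -2.648  1.375] turn [ 6.000e-03  5.000e-03 -5.957e+00]
```

>>> {"api": "send_rows", "payload": {
  "targets": [
    [-1.0,-0.45,0.2,0,0,-1.1,85],
    [-2.0,-0.9,0.4,0,0,-2.2,85],
    [-3.0,-1.4,0.7,0,0,-3.3,85],
    [-4.0,-1.9,0.9,0,0,-4.4,85],
    [-5.0,-2.4,1.2,0,0,-5.4,85]
  ]
}}

```text
time_s: 3.95
position: [0.462, -0.2078, 0.2085]
tool_rot: [[-0.68, 0.733, 0.001], [0.733, 0.68, -0.001], [-0.002, 0.0, -1.0]]
ft_force: [1.3, -0.9, 0.2]
grip_width: 0.0852
```

```bash
python3 -c "
from h import *
plan([.45,-.237,.20],137)
"
```

```text
shift [-0.265 -0.574  0.171] turn [ 0.001  0.014 -0.517]
```

>>> {"api": "send_rows", "payload": {
  "targets": [
    [-0.26,-0.57,0.17,0,0,-0.5,85],
    [-0.26,-0.57,0.17,0,0,-0.5,85],
    [-0.26,-0.57,0.17,0,0,-0.5,85]
  ]
}}

```text
time_s: 4.32
position: [0.4512, -0.2343, 0.2001]
tool_rot: [[-0.726, 0.687, 0.001], [0.687, 0.726, -0.0], [-0.001, 0.0, -1.0]]
ft_force: [-0.4, 1.2, 0.2]
grip_width: 0.0849
```

```bash
python3 -c "
from h import *
shot('3')
r=vision.masks_of('wrist','holder_bore')
for a in r: print(a['p'],a['extent'])
np.savez('pics/w3m.npz',**{str(i):a['pixels'] for i,a in enumerate(r)})
"
```

```text
4.325 [ 0.45117225 -0.23433835  0.20013558] [-40.8  19.1  84.    0.   76.9 -87.4]
0.76 [67.1, 53.9, 135.7, 182.5]
0.65 [214.1, 0.0, 280.9, 68.1]
0.63 [236.4, 124.7, 261.2, 249.0]
0.57 [134.9, 310.3, 237.4, 335.5]
```

View pics/w3.png

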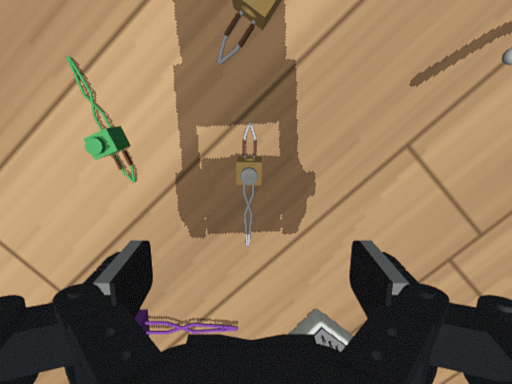

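```bash
python3 -c "
from fit import *
z=np.load('pics/w3.npz');pose=(z['p'],z['R'])
m=np.load('pics/w3m.npz')['2']
im=z['im'];o=cv2.resize(im[110:260,190:310],None,fx=4,fy=4,interpolation=2);cv2.imwrite('pics/w3z.png',o[:,:,::-1])
P,u,v=cloud(z['d'],'wrist',m,pose)
k=P[:,2]>.044;print('screw top',k.sum(),P[k].mean(0),P[k].max(0)-P[k].min(0))
k=(P[:,2]>.03)&(P[:,2]<.04);q=(P[k]-[.45,-.237,0])@pose[1];print('boss top tool frame',k.sum(),np.percentile(q[:,:2],[2,98],axis=0))
k=(P[:,2]<.025);q=(P[k]-pose[0])@pose[1];
a=q[q[:,0]>.02][:,1].mean();b=q[q[:,0]<-.03][:,1].mean();print(np.percentile(q[:,0],[0.5,99.5]),a,b)
"
```

```text
screw top 246 [ 0.44910879 -0.23548141  0.05041164] [0.01541646 0.01543863 0.00782062]
boss top tool frame 369 [[-0.00987962 -0.0112973 ]
 [ 0.01218007  0.01230245]]
[-0.08384047  0.04372636] -0.0017919602459837904 -0.003537243094477522
```

View pics/w3z.png

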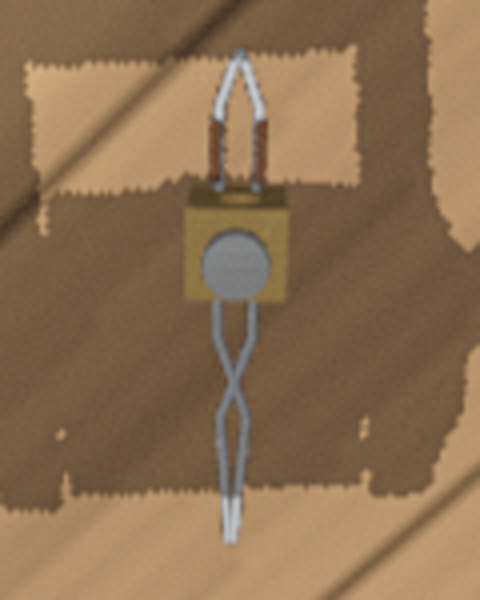

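>>> {"api": "send_rows", "payload": {
  "targets": [
    [0.01,-0.04,0.8,0,0,0.13,60],
    [0.01,-0.04,1.7,0,0,0.13,60],
    [0.01,-0.04,2.4,0,0,0.13,60],
    [0.01,-0.04,2.6,0,0,0.13,60],
    [0.01,-0.04,2.6,0,0,0.13,60]
  ]
}}

```text
time_s: 5.05
position: [0.4499, -0.2354, 0.0701]
tool_rot: [[-0.715, 0.699, 0.0], [0.699, 0.715, -0.0], [-0.0, 0.0, -1.0]]
ft_force: [0.6, -0.2, 0.4]
grip_width: 0.0604
```

```bash
python3 -c "
from fit import *
im,d,pose=shot('4')
r=vision.masks_of('wrist','holder_bore')
for a in r: print(a['p'],a['extent'])
"
```

```text
5.05 [ 0.44986317 -0.23537328  0.07013977] [-41.   28.2  94.4   0.   57.4 -86.7]
0.85 [230.0, 136.2, 269.8, 319.9]
0.67 [191.1, 0.0, 239.8, 42.4]
0.55 [0.3, 107.7, 72.8, 233.3]
```

View pics/w4.png

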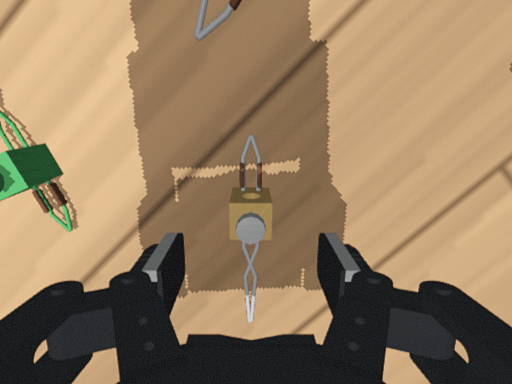

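```bash
python3 -c "
from fit import *
z=np.load('pics/w4.npz');pose=(z['p'],z['R'])
print((rayplane(np.array([250.5,251,251,251]),np.array([228.5,136.5,320,214]),np.array([.05,.0075,.0075,.036]),'wrist',pose)-pose[0])@pose[1])
P,u,v=cloud(z['d'],'wrist',None,pose);q=(P-pose[0])@pose[1]
k=(P[:,2]>.045)&(P[:,2]<.055)&(abs(q[:,0])<.02)&(abs(q[:,1])<.02);print(k.sum(),q[k].mean(0),P[k,2].mean())
k=(P[:,2]>.032)&(P[:,2]<.040)&(abs(q[:,0])<.02)&(abs(q[:,1])<.02);print(q[k].min(0),q[k].max(0))
"
```

```text
[[ 1.29801970e-03 -2.79441126e-04  2.01392428e-02]
 [ 4.50370371e-02  3.15795152e-06  6.26219948e-02]
 [-8.54261433e-02  2.06806169e-05  6.26734980e-02]
 [ 4.52986632e-03 -8.65353590e-06  3.41379827e-02]]
726 [ 0.00111374 -0.00047283  0.01990781] 0.0502314970868182
[-0.01168761 -0.01256393  0.03149777] [0.01160408 0.01146669 0.03801759]
```

>>> {"api": "send_rows", "payload": {
  "targets": [
    [0.01,0,0.5,0,0,0,60],
    [0.01,0,1.0,0,0,0,55],
    [0.01,0,1.28,0,0,0,50],
    [0.01,0,1.28,0,0,0,45],
    [0.01,0,1.28,0,0,0,40]
  ]
}}

```text
time_s: 5.78
position: [0.4495, -0.2356, 0.0066]
tool_rot: [[-0.715, 0.699, 0.001], [0.699, 0.715, -0.001], [-0.002, 0.0, -1.0]]
ft_force: [0.4, 0.3, -0.2]
grip_width: 0.0398
```

>>> {"api": "send_rows", "payload": {
  "targets": [
    [0,0,0,0,0,0,30],
    [0,0,0,0,0,0,24],
    [0,0,0,0,0,0,20],
    [0,0,0,0,0,0,20],
    [0,0,0,0,0,0,20]
  ],
  "grip_force": 30
}}

```text
time_s: 6.4
position: [0.4493, -0.2353, 0.0062]
tool_rot: [[-0.715, 0.699, 0.001], [0.699, 0.715, -0.001], [-0.001, 0.0, -1.0]]
ft_force: [0.3, 1.7, 5.5]
grip_width: 0.0237
```

```bash
python3 -c "
from fit import *
s=status.observe();print({k:np.round(s[k],4) for k in s})"
```

```text
{'time_s': np.float64(6.4), 'q': array([-4.10428e+01,  3.41005e+01,  9.78560e+01,  1.30000e-02,
        4.79813e+01, -8.66653e+01]), 'qvel': array([ 0.0184, -0.0515, -0.0725,  0.0123,  0.025 , -0.0329]), 'joint_efforts': array([-7.03700e-01, -4.29534e+01, -1.24400e+01, -2.34700e-01,
       -2.09100e-01,  1.00000e-04]), 'position': array([ 0.4493, -0.2353,  0.0062]), 'tool_rot': array([[-7.146e-01,  6.995e-01,  9.000e-04],
       [ 6.995e-01,  7.146e-01, -6.000e-04],
       [-1.100e-03,  2.000e-04, -1.000e+00]]), 'ft_force': array([0.254 , 1.7111, 5.4847]), 'wrist_torque': array([ 0.1994, -0.0083, -0.0488]), 'grip_width': np.float64(0.0237)}
```

```bash
python3 -c "
from fit import *
plan([.477,-.142,.1055],78.5)"
```

```text
shift [ 0.908  1.722 -1.986] turn [5.000e-03 6.000e-03 7.139e+00]
```

>>> {"api": "send_rows", "payload": {
  "targets": [
    [0,0,-0.4,0,0,0,20],
    [0,0,-0.9,0,0,0,20],
    [0,0,-1.4,0,0,0,20],
    [0,0,-1.9,0,0,0,20],
    [0,0,-1.98,0,0,0,20]
  ],
  "grip_force": 30
}}

```text
time_s: 7.02
position: [0.4493, -0.2355, 0.1057]
tool_rot: [[-0.715, 0.699, 0.002], [0.699, 0.715, -0.002], [-0.002, 0.0, -1.0]]
ft_force: [0.3, -0.3, -1.6]
grip_width: 0.0241
```

```bash
python3 -c "
from fit import *
plan([.477,-.142,.1055],78.5)"
```

```text
shift [9.130e-01 1.724e+00 1.000e-03] turn [0.009 0.016 7.14 ]
```

>>> {"api": "send_rows", "payload": {
  "targets": [
    [0.15,0.3,0,0,0,1.2,20],
    [0.3,0.6,0,0,0,2.4,20],
    [0.5,0.9,0,0,0,3.6,20],
    [0.7,1.3,0,0,0,4.8,20],
    [0.8,1.5,0,0,0,6.0,20]
  ]
}}

```text
time_s: 7.65
position: [0.4725, -0.1524, 0.1035]
tool_rot: [[0.046, 0.999, -0.002], [0.999, -0.046, 0.001], [0.001, -0.002, -1.0]]
ft_force: [-0.4, -0.5, -1.1]
grip_width: 0.0235
```

```bash
python3 -c "
from fit import *
plan([.477,-.142,.1055],78.5)"
```

```text
shift [ 0.213  0.08  -0.04 ] turn [-0.014 -0.007  1.105]
```

>>> {"api": "send_rows", "payload": {
  "targets": [
    [0.2,0.08,0,0,0,1.1,20],
    [0.2,0.08,0,0,0,1.1,20],
    [0.2,0.08,0,0,0,1.1,20]
  ]
}}

```text
time_s: 8.02
position: [0.477, -0.144, 0.1041]
tool_rot: [[0.191, 0.982, -0.001], [0.982, -0.191, 0.0], [0.0, -0.001, -1.0]]
ft_force: [-1.1, -0.6, -1.5]
grip_width: 0.0235
```

```bash
python3 -c "
from fit import *
im,d,pose=shot('5');print(pose[1])
for l in ['cranked_arm','holder_bore']:
  r=vision.masks_of('wrist',l)
  for a in r: print(l,a['p'],a['extent'])
  np.savez('pics/w5m_%s.npz'%l,**{str(i):a['pixels'] for i,a in enumerate(r)})
"
```

```text
8.025 [ 0.47701317 -0.14402075  0.10409556] [-30.4  24.7  93.6  -0.   61.8 -19.4]
[[ 1.91185730e-01  9.81553481e-01 -8.83797590e-04]
 [ 9.81553866e-01 -1.91185504e-01  3.34430724e-04]
 [ 1.59292353e-04 -9.31433323e-04 -9.99999554e-01]]
cranked_arm 0.89 [238.1, 0.2, 270.8, 35.2]
holder_bore 0.8 [0.0, 72.2, 114.0, 277.5]
holder_bore 0.57 [218.5, 149.2, 284.1, 338.1]
```

View pics/w5.png

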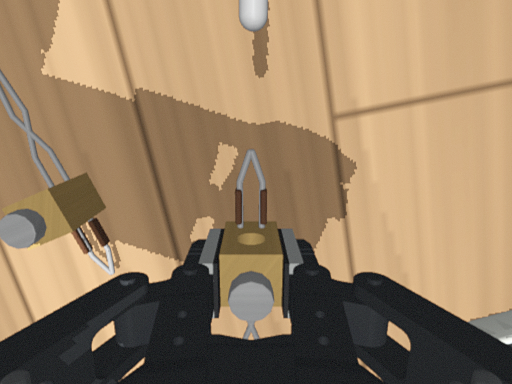

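```bash
python3 -c "
from fit import *
z=np.load('pics/w5.npz');pose=(z['p'],z['R']);d=z['d']
m=np.load('pics/w5m_cranked_arm.npz')['0'];v,u=np.nonzero(m)
for r in [2,6,10,14,18,22,26,30,33]:
    k=v==r
    if k.any():
        W=(rayplane(np.array([u[k].min()-.5,u[k].max()+.5]),np.array([r,r.__float__()]),.12,'wrist',pose)-pose[0])@pose[1];print(r,(W[:,:2].round(4)).tolist(),W[:,1].mean().round(4))
P,uu,vv=cloud(d,'wrist',m,pose);print('rod',np.percentile(P[:,2],[50,80,90,95]),P[:,2].max())
q=(P-pose[0])@pose[1]
A,uu,vv=cloud(d,'wrist',None,pose);q=(A-pose[0])@pose[1]
k=(abs(q[:,0])<.02)&(abs(q[:,1])<.02)&(A[:,2]>.125)&(A[:,2]<.142);print('boss top',np.median(A[k,2]),q[k].min(0),q[k].max(0))
k=(abs(q[:,0])<.02)&(abs(q[:,1])<.02)&(A[:,2]>.143)&(A[:,2]<.16);print('screw',np.median(A[k,2]),q[k].mean(0))
k=(q[:,0]>.02)&(q[:,0]<.06)&(abs(q[:,1])<.02)&(A[:,2]>.09)&(A[:,2]<.13);print('rear',q[k].max(0),np.median(A[k,2]),np.median(q[k&(q[:,0]>.038)],0))
th=np.load('th.npy');C,T=curve(th);t=(np.r_[C[-1],.12]-pose[0])@pose[1];t2=(np.r_[C[-60],.12]-pose[0])@pose[1];print('model tip in tool',t,t2)
"
```

```text
2 [[0.0985, -0.0045], [0.0985, 0.0055]] 0.0005
6 [[0.0973, -0.0045], [0.0973, 0.0055]] 0.0005
10 [[0.096, -0.0045], [0.096, 0.0056]] 0.0005
14 [[0.0948, -0.0048], [0.0948, 0.0056]] 0.0004
18 [[0.0935, -0.0045], [0.0935, 0.0052]] 0.0004
22 [[0.0922, -0.0042], [0.0922, 0.0049]] 0.0004
26 [[0.0909, -0.0035], [0.0909, 0.0042]] 0.0004
30 [[0.0897, -0.0017], [0.0897, 0.0028]] 0.0005
rod [0.12425514 0.12525657 0.12569281 0.1259796 ] 0.12743746027526773
boss top 0.13438692011985495 [-0.01169548 -0.01883664 -0.03791043] [ 0.0117093   0.01995509 -0.02090407]
screw 0.14864776533052626 [ 4.57287574e-03  6.29288762e-05 -4.56073596e-02]
rear [0.04572065 0.00648533 0.00024193] 0.1074504161447319 [ 0.04141524 -0.00055448 -0.00295551]
model tip in tool [ 0.08809635  0.00021325 -0.01589061] [ 0.11745361  0.00047605 -0.01588618]
```

The rod tip is 88 mm ahead of the tool, 0.5 mm off to the side and about 1 mm high. Moving to just short of it.

>>> {"api": "send_rows", "payload": {
  "targets": [
    [0.3,0.01,-0.02,0,0,0.06,20],
    [0.6,0.01,-0.02,0,0,0.06,20],
    [1.0,0.01,-0.02,0,0,0.06,20],
    [1.35,0.01,-0.02,0,0,0.06,20],
    [1.35,0.01,-0.02,0,0,0.06,20]
  ]
}}

```text
time_s: 8.8
position: [0.491, -0.0766, 0.1056]
tool_rot: [[0.2, 0.98, -0.0], [0.98, -0.2, 0.0], [0.0, -0.0, -1.0]]
ft_force: [-0.2, -0.6, -1.7]
grip_width: 0.0233
```

```bash
cat > chk.py <<'E'
from fit import *
import sys
from scipy.spatial import cKDTree
def chk():
    s=status.observe();p=s['position'];R=s['tool_rot'];th=np.load('th.npy');C,T=curve(th)
    yaw=np.degrees(np.arctan2(R[1,0],R[0,0]))
    S=np.arange(len(C))
    seg=np.r_[0,np.cumsum(np.linalg.norm(np.diff(C,axis=0),axis=1))];rem=(seg[-1]-seg)*1000
    d,i=cKDTree(C).query(p[:2]);e=(C[i]-p[:2])@R[:2,:2]*1000
    print('t',s['time_s'],'pos',p.round(4),'yaw',yaw.round(2),'|rod-> tool',e.round(2),'wantyaw',(np.degrees(T[i])%360-180).round(2),'s from tip',rem[i].round(1),'left',seg[i].round(4)*1000)
    print('F tool',(R.T@s['ft_force']).round(2),'M tool',(R.T@s['wrist_torque']).round(3),'bore z',(p[2]+.0148).round(4),'w',s['grip_width'].round(4),'q6',s['q'][5].round(1))
    return s
if __name__=='__main__': chk()
E
python3 chk.py; python3 -c "
from fit import *
im,d,pose=shot('6')
cv2.imwrite('pics/w6z.png',cv2.resize(im[110:310,160:345],None,fx=3,fy=3,interpolation=2)[:,:,::-1])"
```

```text
t 8.8 pos [ 0.491  -0.0766  0.1056] yaw 78.46 |rod-> tool [19.24 -0.76] wantyaw 78.47 s from tip 0.0 left 230.2
8.8 [ 0.49097512 -0.07660284  0.10563216] [-22.5  24.4  93.7   0.   61.9 -11. ]Traceback (most recent call last):
  File "chk.py", line 13, in <module>
    if __name__=='__main__': chk()
                             ~~~^^
  File "chk.py", line 11, in chk
    print('F tool',(R.T@s['ft_force']).round(2),'M tool',(R.T@s['wrist_torque']).round(3),'bore z',(p[2]+.0148).round(4),'w',s['grip_width'].round(4),'q6',s['q'][5].round(1))
                                                                                                                             ^^^^^^^^^^^^^^^^^^^^^
AttributeError: 'float' object has no attribute 'round'
```

View pics/w6z.png

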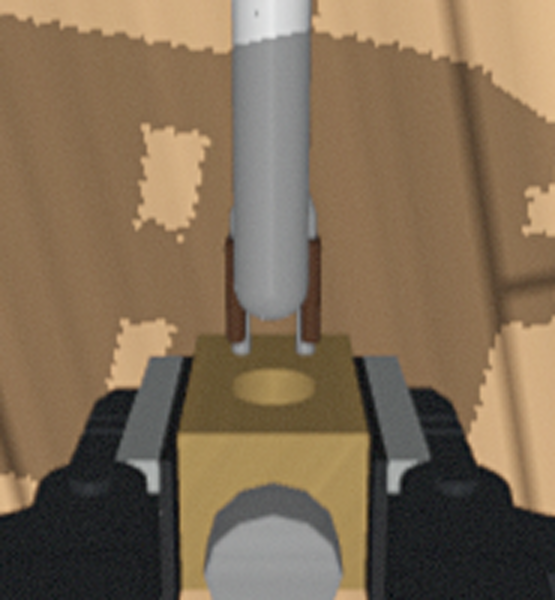

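>>> {"api": "send_rows", "payload": {
  "targets": [
    [0.06,-0.01,0,0,0,0,20],
    [0.12,-0.01,0,0,0,0,20],
    [0.18,-0.01,0,0,0,0,20],
    [0.24,-0.01,0,0,0,0,20],
    [0.3,-0.01,0,0,0,0,20]
  ]
}}

```text
time_s: 9.48
position: [0.4935, -0.0627, 0.1057]
tool_rot: [[0.202, 0.979, 0.0], [0.979, -0.202, -0.0], [-0.0, 0.0, -1.0]]
ft_force: [0.6, -0.3, -1.6]
grip_width: 0.0233
```

```bash
sed -i "s/s\['grip_width'\].round(4)/round(float(s['grip_width']),4)/" chk.py; python3 chk.py; python3 -c "
from fit import *
im,d,pose=shot('7')
cv2.imwrite('pics/w7z.png',cv2.resize(im[110:310,160:345],None,fx=3,fy=3,interpolation=2)[:,:,::-1])"
```

```text
t 9.475 pos [ 0.4935 -0.0627  0.1057] yaw 78.33 |rod-> tool [ 5.16 -0.45] wantyaw 78.47 s from tip 0.0 left 230.2
F tool [-0.21  0.67  1.55] M tool [ 0.021  0.041 -0.028] bore z 0.1205 w 0.0233 q6 -9.2
9.475 [ 0.49348025 -0.06273682  0.10566036] [-20.9  24.4  93.6   0.   61.9  -9.2]
```

View pics/w7z.png

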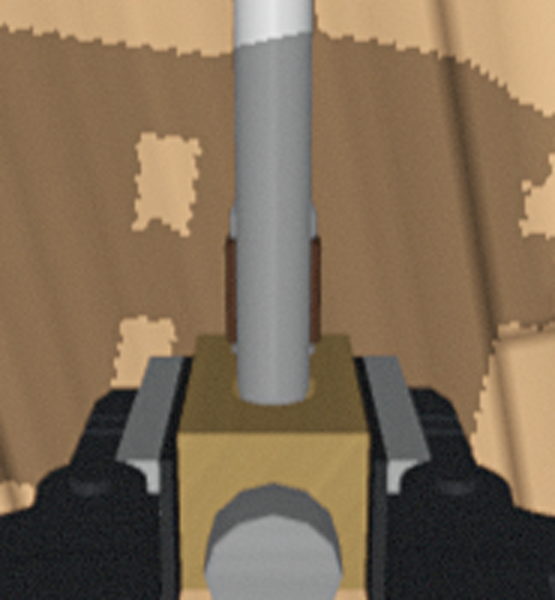

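Rod is entering the bore with no contact force. Sliding on.

>>> {"api": "send_rows", "payload": {
  "targets": [
    [0.05,0,0,0,0,0,20],
    [0.1,0,0,0,0,0,20],
    [0.15,0,0,0,0,0,20],
    [0.2,0,0,0,0,0,20],
    [0.25,0,0,0,0,0,20]
  ]
}}

```text
time_s: 10.15
position: [0.496, -0.0505, 0.1057]
tool_rot: [[0.202, 0.979, 0.0], [0.979, -0.202, -0.0], [-0.0, 0.0, -1.0]]
ft_force: [-0.0, -0.7, -1.8]
grip_width: 0.0236
```

```bash
python3 chk.py
```

```text
t 10.15 pos [ 0.496  -0.0505  0.1057] yaw 78.33 |rod-> tool [ 0.13 -0.47] wantyaw 78.47 s from tip 7.5 left 222.70000000000002
F tool [-0.71  0.1   1.82] M tool [ 0.034 -0.005  0.018] bore z 0.1205 w 0.0236 q6 -7.8
```

>>> {"api": "send_rows", "payload": {
  "targets": [
    [0.07,-0.003,0,0,0,-0.01,20],
    [0.14,-0.004,0,0,0,-0.01,20],
    [0.21,-0.005,0,0,0,-0.01,20],
    [0.28,-0.006,0,0,0,-0.01,20],
    [0.35,-0.006,0,0,0,-0.01,20]
  ]
}}

```text
time_s: 10.78
position: [0.4993, -0.0332, 0.1056]
tool_rot: [[0.201, 0.98, 0.0], [0.98, -0.201, 0.0], [0.0, 0.0, -1.0]]
ft_force: [-0.1, -0.5, -1.5]
grip_width: 0.0236
```

```bash
python3 chk.py;python3 -c "
from fit import *
im,d,pose=shot('8')
cv2.imwrite('pics/w8z.png',cv2.resize(im[30:310,110:390],None,fx=2.1,fy=2.1,interpolation=2)[:,:,::-1])"
```

```text
t 10.775 pos [ 0.4993 -0.0332  0.1056] yaw 78.42 |rod-> tool [-0.06 -0.2 ] wantyaw 78.47 s from tip 24.9 left 205.3
F tool [-0.53  0.02  1.51] M tool [ 0.009 -0.005  0.024] bore z 0.1204 w 0.0236 q6 -5.8
10.775 [ 0.4992617  -0.03319883  0.10564457] [-17.4  24.7  93.2   0.   62.1  -5.8]
```

View pics/w8z.png

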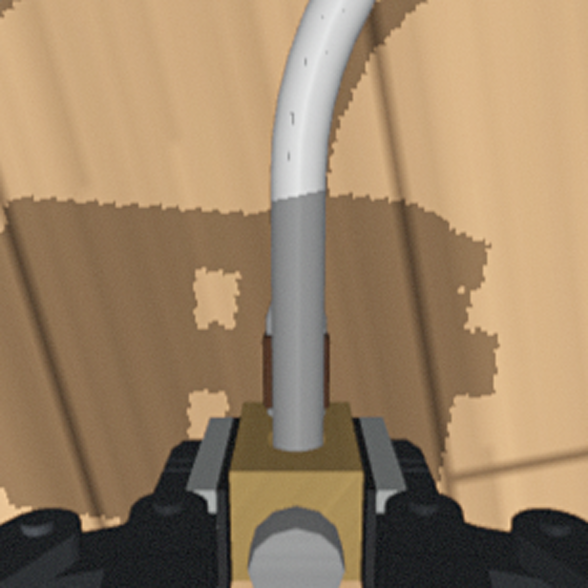

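```bash
cat > f3.py <<'E'
from fit import *
import sys
from scipy.spatial import cKDTree
tag=sys.argv[1];vmax=int(sys.argv[2])
im,d,pose=shot(tag)
r=vision.masks_of('wrist','cranked_arm');m=r[0]['pixels'];print(r[0]['p'],r[0]['extent'])
Ws=[]
z2=np.load('pics/w2.npz');m2=np.load('pics/w2m_cranked_arm.npz')['0']
for mm,ps,cond in [(m2,(z2['p'],z2['R']),lambda u,v:(u<278)&(v>85)),(m,pose,lambda u,v:(v<vmax)&(v>2))]:
    v,u=np.nonzero(mm);k=cond(u,v);Ws.append(rayplane(u[k],v[k],.12,'wrist',ps)[:,:2])
th=np.load('th.npy')
def lat(W,th):
    P,T=curve(th);d,i=cKDTree(P).query(W);n=np.c_[-np.sin(T[i]),np.cos(T[i])];e=W-P[i]
    return (e*n).sum(1)*1000,i
r2,i=lat(Ws[1],th)
print('new picture vs model: mean lateral by arclen');
for a in range(0,470,40):
    k=(i>=a)&(i<a+40)
    if k.sum()>30: print(a/2,k.sum(),r2[k].mean().round(2),np.percentile(r2[k],[2,98]).round(1))
ov=im.copy()
P,T=curve(th);pp=proj(np.c_[P,np.full(len(P),.12)],'wrist',pose)
ov=cv2.resize(ov,None,fx=1.5,fy=1.5);[cv2.circle(ov,tuple((q*1.5).astype(int)),0,(255,0,0),-1) for q in pp if abs(q).max()<600];cv2.imwrite(f'pics/w{tag}ov.png',ov[:,:,::-1])
E
python3 f3.py 9 225
```

```text
10.825 [ 0.49927845 -0.03291471  0.105657  ] [-17.4  24.7  93.2   0.   62.1  -5.8]
0.65 [240.3, 0.0, 305.7, 247.3]
new picture vs model: mean lateral by arclen
100.0 1341 0.34 [-4.6  4.9]
120.0 1543 -0.0 [-4.6  4.9]
140.0 1378 0.21 [-4.6  5.1]
160.0 1251 0.2 [-4.7  5.1]
180.0 518 0.32 [-4.5  4.9]
```

View pics/w9ov.png

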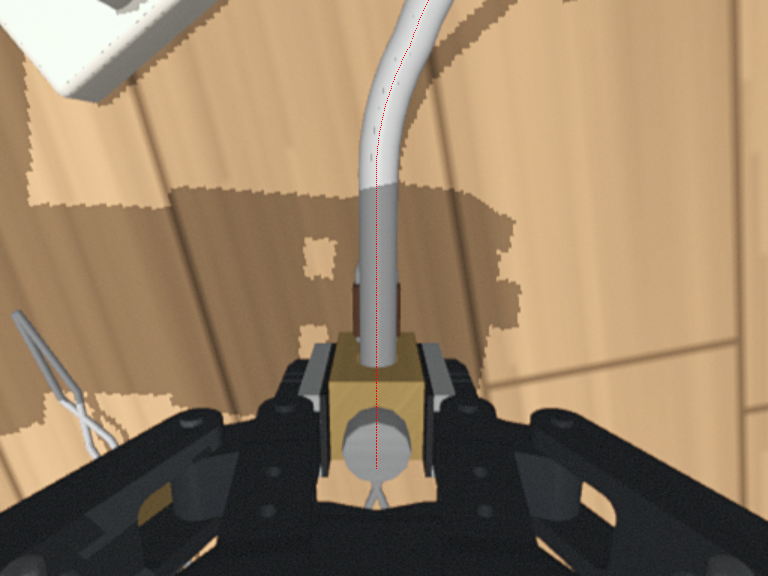

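```bash
cat > path.py <<'E'
from chk import *
def poseat(c):
    # c: distance left along the curve (mm from model start); returns p(xy), tool yaw
    th=np.load('th.npy');C,T=curve(th);C=C+2e-4*np.c_[-np.sin(T),np.cos(T)]
    seg=np.r_[0,np.cumsum(np.linalg.norm(np.diff(C,axis=0),axis=1))]*1000
    k=abs(seg-c)<=12
    Q=C[k];a=Q[0];b=Q[-1]
    mu=Q.mean(0);u=np.linalg.svd(Q-mu)[2][0];u=u if u@(b-a)>0 else -u
    n=np.array([-u[1],u[0]]);l=(Q-mu)@n;c0=np.array([np.interp(c,seg,C[:,0]),np.interp(c,seg,C[:,1])])
    p=mu+u*((c0-mu)@u)+n*(l.max()+l.min())/2
    return p,(np.degrees(np.arctan2(u[1],u[0]))%360)-180,seg[-1]
def cur(s):
    p=s['position'][:2];cs=np.arange(13,218,.5);D=[np.linalg.norm(poseat(c)[0]-p) for c in cs];return cs[int(np.argmin(D))]
def rows(ds,zt=.1052):
    s=chk();R0=s['tool_rot'];c=cur(s);print('left',c)
    for x in np.cumsum(ds):
        p,y,_=poseat(c-x);d=R0.T@(np.r_[p,zt]-s['position'])/.05;r=Ro.from_matrix(R0.T@Rdown(y)).as_rotvec(degrees=True)/8
        print(np.round(d,3),np.round(r,3),'yaw',round(y,1))
if __name__=='__main__':
    n=float(sys.argv[1]);rows([n]*5)
E
python3 path.py 4
```

```text
t 10.925 pos [ 0.4992 -0.0333  0.1056] yaw 78.43 |rod-> tool [ 0.06 -0.17] wantyaw 78.47 s from tip 24.9 left 205.3
F tool [ 0.22 -0.36  1.97] M tool [-0.053  0.011  0.035] bore z 0.1204 w 0.0236 q6 -5.8
left 205.0
[0.084 0.    0.008] [-0.    -0.    -0.005] yaw 78.5
[0.164 0.    0.008] [-0.    -0.    -0.005] yaw 78.5
[0.244 0.    0.008] [-0.    -0.    -0.005] yaw 78.5
[0.324 0.    0.008] [-0.    -0.    -0.005] yaw 78.5
[0.404 0.    0.008] [-0.    -0.    -0.005] yaw 78.5
```

>>> {"api": "send_rows", "payload": {
  "targets": [
    [0.08,0,0,0,0,0,20],
    [0.16,0,0,0,0,0,20],
    [0.24,0,0,0,0,0,20],
    [0.32,0,0,0,0,0,20],
    [0.4,0,0,0,0,0,20]
  ]
}}

```text
time_s: 11.55
position: [0.5033, -0.0136, 0.1056]
tool_rot: [[0.201, 0.98, -0.0], [0.98, -0.201, 0.0], [0.0, -0.0, -1.0]]
ft_force: [1.2, -0.4, -1.3]
grip_width: 0.0235
```

```bash
python3 path.py 3.5
```

```text
t 11.55 pos [ 0.5033 -0.0136  0.1056] yaw 78.42 |rod-> tool [-0.2  -0.21] wantyaw 78.47 s from tip 44.8 left 185.4
F tool [-0.15  1.26  1.27] M tool [-0.031  0.006 -0.006] bore z 0.1204 w 0.0235 q6 -3.5
left 185.0
[ 0.071 -0.     0.009] [-0.    -0.    -0.006] yaw 78.5
[ 0.141 -0.     0.009] [-0.    -0.    -0.006] yaw 78.5
[ 0.211 -0.     0.009] [-0.    -0.    -0.006] yaw 78.5
[ 0.281 -0.     0.009] [-0.    -0.    -0.006] yaw 78.5
[ 0.351 -0.     0.009] [-0.    -0.    -0.006] yaw 78.5
```

>>> {"api": "send_rows", "payload": {
  "targets": [
    [0.07,0,0,0,0,0,20],
    [0.14,0,0,0,0,0,20],
    [0.21,0,0,0,0,0,20],
    [0.28,0,0,0,0,0,20],
    [0.35,0,0,0,0,0,20]
  ]
}}

```text
time_s: 12.18
position: [0.5068, 0.0035, 0.1056]
tool_rot: [[0.201, 0.98, 0.0], [0.98, -0.201, 0.0], [0.0, -0.0, -1.0]]
ft_force: [0.7, -0.0, -1.3]
grip_width: 0.0234
```

```bash
python3 path.py 3; python3 f3.py 10 200
```

```text
t 12.175 pos [0.5068 0.0035 0.1056] yaw 78.41 |rod-> tool [-0.19 -0.24] wantyaw 78.47 s from tip 62.2 left 168.0
F tool [0.1  0.67 1.26] M tool [-0.024 -0.042 -0.006] bore z 0.1204 w 0.0234 q6 -1.4
left 167.5
[ 0.062 -0.001  0.009] [-0.    -0.    -0.007] yaw 78.5
[ 0.122 -0.001  0.009] [-0.    -0.    -0.007] yaw 78.5
[ 0.182 -0.001  0.009] [-0.    -0.    -0.007] yaw 78.5
[ 0.242 -0.001  0.009] [-0.    -0.    -0.007] yaw 78.5
[ 0.302 -0.     0.009] [-0.    -0.     0.007] yaw 78.4
12.175 [0.50678784 0.00348575 0.10563111] [-13.   25.2  92.2   0.   62.6  -1.4]
0.82 [243.5, 1.9, 414.7, 343.7]
new picture vs model: mean lateral by arclen
40.0 688 1.08 [-4.5  4.8]
60.0 1724 -0.25 [-5.1  4.7]
80.0 1574 -0.2 [-5.   4.8]
100.0 1431 0.03 [-4.8  5. ]
120.0 1265 0.0 [-4.7  5. ]
140.0 77 -0.35 [-4.5  5. ]
```

View pics/w10ov.png

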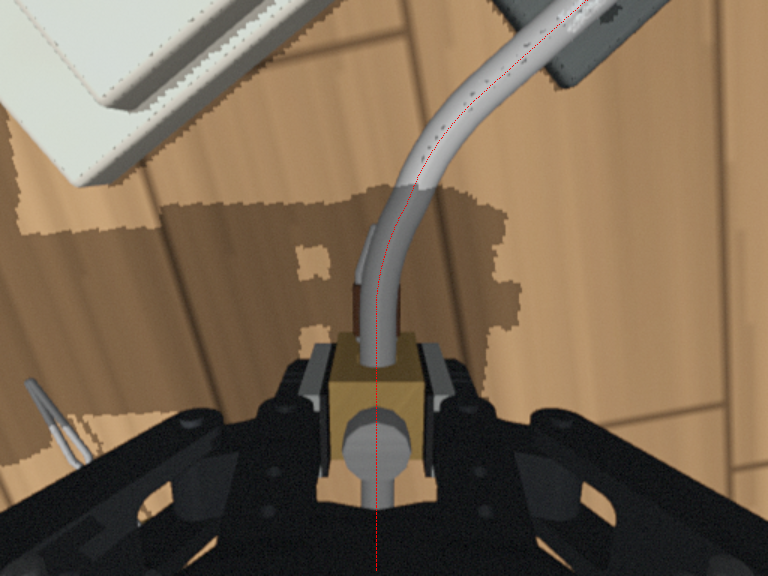

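>>> {"api": "send_rows", "payload": {
  "targets": [
    [0.06,0,0,0,0,0,20],
    [0.12,0,0,0,0,0,20],
    [0.18,0,0,0,0,0,20],
    [0.24,0,0,0,0,0,20],
    [0.3,0,0,0,0,0.01,20]
  ]
}}

```text
time_s: 12.9
position: [0.5098, 0.0181, 0.1057]
tool_rot: [[0.202, 0.979, 0.0], [0.979, -0.202, -0.0], [-0.0, 0.0, -1.0]]
ft_force: [-0.2, -0.2, -1.9]
grip_width: 0.0234
```

```bash
sed -i 's/2e-4\*np/5e-5*np/' path.py; python3 path.py 2.5
```

```text
t 12.9 pos [0.5098 0.0181 0.1057] yaw 78.33 |rod-> tool [-0.23 -0.24] wantyaw 78.47 s from tip 77.1 left 153.0
F tool [-0.18 -0.12  1.88] M tool [ 0.054  0.009 -0.022] bore z 0.1205 w 0.0234 q6 0.4
left 153.0
[ 0.046 -0.002  0.009] [0.    0.    0.035] yaw 78.0
[ 0.095 -0.     0.009] [0.   0.   0.11] yaw 77.4
[0.145 0.002 0.009] [0.    0.    0.227] yaw 76.5
[0.195 0.005 0.009] [0.   0.   0.39] yaw 75.2
[0.245 0.009 0.009] [0.    0.    0.615] yaw 73.4
```

>>> {"api": "send_rows", "payload": {
  "targets": [
    [0.046,-0.002,0,0,0,0.035,20],
    [0.095,0,0,0,0,0.11,20],
    [0.145,0.002,0,0,0,0.23,20],
    [0.195,0.005,0,0,0,0.39,20],
    [0.245,0.009,0,0,0,0.61,20]
  ]
}}

```text
time_s: 13.52
position: [0.5127, 0.03, 0.1057]
tool_rot: [[0.287, 0.958, 0.0], [0.958, -0.287, -0.0], [0.0, 0.0, -1.0]]
ft_force: [0.2, 0.7, -1.9]
grip_width: 0.0237
```

```bash
python3 path.py 2.5
```

```text
t 13.525 pos [0.5127 0.03   0.1057] yaw 73.34 |rod-> tool [-0.04 -0.57] wantyaw 74.18 s from tip 89.6 left 140.6
F tool [0.69 0.   1.9 ] M tool [-0.012 -0.016 -0.031] bore z 0.1205 w 0.0237 q6 6.8
left 140.5
[0.05  0.001 0.009] [ 0.    -0.     0.242] yaw 71.4
[0.099 0.004 0.009] [ 0.    -0.     0.522] yaw 69.2
[0.149 0.008 0.009] [ 0.    -0.     0.817] yaw 66.8
[0.198 0.015 0.009] [ 0.    -0.     1.115] yaw 64.4
[0.247 0.023 0.009] [ 0.    -0.     1.413] yaw 62.0
```

>>> {"api": "send_rows", "payload": {
  "targets": [
    [0.05,0.001,0,0,0,0.24,20],
    [0.099,0.004,0,0,0,0.52,20],
    [0.149,0.008,0,0,0,0.82,20],
    [0.198,0.015,0,0,0,1.11,20],
    [0.247,0.023,0,0,0,1.41,20]
  ]
}}

```text
time_s: 14.15
position: [0.5174, 0.0415, 0.1056]
tool_rot: [[0.469, 0.883, 0.0], [0.883, -0.469, -0.0], [-0.0, 0.0, -1.0]]
ft_force: [0.0, 0.9, -1.5]
grip_width: 0.0234
```

```bash
python3 path.py 2.5;python3 f3.py 11 180
```

```text
t 14.15 pos [0.5174 0.0415 0.1056] yaw 62.03 |rod-> tool [-0.12 -0.63] wantyaw 62.27 s from tip 102.0 left 128.1
F tool [ 0.8  -0.39  1.48] M tool [-0.025 -0.043  0.002] bore z 0.1204 w 0.0234 q6 19.5
left 128.0
[0.049 0.001 0.009] [0.001 0.    0.297] yaw 59.7
[0.099 0.003 0.009] [0.001 0.    0.544] yaw 57.7
[0.148 0.006 0.009] [0.001 0.    0.718] yaw 56.3
[0.198 0.01  0.009] [0.001 0.    0.841] yaw 55.3
[0.248 0.014 0.009] [0.001 0.    0.931] yaw 54.6
14.15 [0.51738574 0.04150443 0.10564391] [-8.5 26.2 90.2 -0.  63.5 19.5]
0.62 [240.4, 0.0, 399.5, 340.4]
new picture vs model: mean lateral by arclen
0.0 202 2.15 [-2.2  4.9]
20.0 1669 -0.08 [-4.8  4.7]
40.0 1542 -0.14 [-5.   4.8]
60.0 1396 -0.25 [-5.1  4.6]
80.0 786 -0.51 [-4.9  4.6]
```

View pics/w11ov.png

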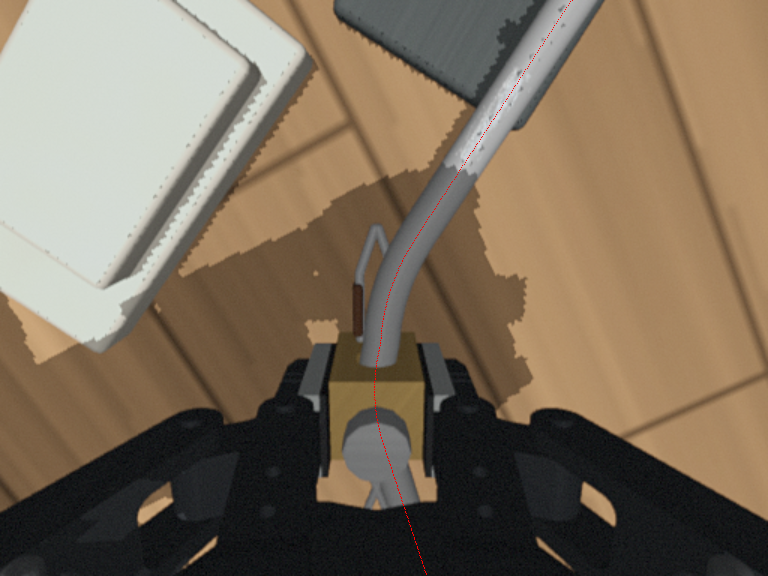

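```bash
sed -i 's/5e-5\*np/-2e-4*np/' path.py; python3 path.py 2.5
```

```text
t 14.25 pos [0.5174 0.0416 0.1057] yaw 62.12 |rod-> tool [-0.2  -0.63] wantyaw 62.27 s from tip 102.0 left 128.1
F tool [ 0.4  -0.54  1.25] M tool [-0.044  0.018 -0.036] bore z 0.1205 w 0.0234 q6 19.4
left 128.0
[ 0.05  -0.004  0.009] [ 0.002 -0.001  0.308] yaw 59.7
[ 0.1   -0.002  0.009] [ 0.002 -0.001  0.554] yaw 57.7
[0.15  0.001 0.009] [ 0.001 -0.001  0.728] yaw 56.3
[0.199 0.005 0.009] [ 0.001 -0.001  0.851] yaw 55.3
[0.249 0.01  0.009] [ 0.001 -0.001  0.941] yaw 54.6
```

>>> {"api": "send_rows", "payload": {
  "targets": [
    [0.05,-0.003,0,0,0,0.3,20],
    [0.1,-0.002,0,0,0,0.55,20],
    [0.15,0.001,0,0,0,0.73,20],
    [0.199,0.005,0,0,0,0.85,20],
    [0.249,0.01,0,0,0,0.94,20]
  ]
}}

```text
time_s: 14.88
position: [0.5236, 0.0523, 0.1056]
tool_rot: [[0.579, 0.815, -0.0], [0.815, -0.579, 0.0], [0.0, -0.0, -1.0]]
ft_force: [0.3, 0.9, -1.3]
grip_width: 0.0232
```

```bash
python3 path.py 2.5
```

```text
t 14.875 pos [0.5236 0.0523 0.1056] yaw 54.62 |rod-> tool [-0.17  0.21] wantyaw 50.37 s from tip 114.5 left 115.7
F tool [ 0.92 -0.34  1.25] M tool [ 0.055 -0.028 -0.038] bore z 0.1204 w 0.0232 q6 28.2
left 115.5
[0.051 0.001 0.009] [-0.    -0.     0.081] yaw 54.0
[0.101 0.003 0.009] [-0.    -0.     0.163] yaw 53.3
[0.151 0.006 0.009] [-0.    -0.     0.271] yaw 52.5
[0.201 0.01  0.009] [-0.    -0.     0.422] yaw 51.2
[0.25  0.015 0.009] [-0.    -0.     0.637] yaw 49.5
```

>>> {"api": "send_rows", "payload": {
  "targets": [
    [0.05,0.001,0,0,0,0.08,20],
    [0.1,0.003,0,0,0,0.17,20],
    [0.15,0.006,0,0,0,0.27,20],
    [0.2,0.01,0,0,0,0.42,20],
    [0.25,0.015,0,0,0,0.64,20]
  ]
}}

```text
time_s: 15.5
position: [0.5315, 0.062, 0.1056]
tool_rot: [[0.651, 0.759, 0.0], [0.759, -0.651, 0.0], [0.0, -0.0, -1.0]]
ft_force: [-0.5, 0.9, -1.5]
grip_width: 0.0234
```

```bash
python3 path.py 2.5;  python3 f3.py 12 180
```

```text
t 15.5 pos [0.5315 0.062  0.1056] yaw 49.42 |rod-> tool [ 0.23 -0.44] wantyaw 49.37 s from tip 127.5 left 102.7
F tool [ 0.4  -0.96  1.53] M tool [-0.023 -0.056  0.005] bore z 0.1204 w 0.0234 q6 34.6
left 103.0
[ 0.05  -0.     0.009] [-0.    -0.     0.273] yaw 47.2
[0.099 0.002 0.009] [-0.    -0.     0.571] yaw 44.9
[0.148 0.007 0.009] [-0.    -0.     0.869] yaw 42.5
[0.197 0.014 0.009] [-0.    -0.     1.166] yaw 40.1
[0.246 0.023 0.009] [-0.    -0.     1.454] yaw 37.8
15.5 [0.53149829 0.06203204 0.10564323] [-6.  27.6 87.7  0.  64.7 34.6]
0.88 [241.6, 1.6, 374.8, 341.3]
new picture vs model: mean lateral by arclen
0.0 2239 1.0 [-6.5  9.9]
20.0 1560 -0.29 [-5.2  4.7]
40.0 1400 -0.25 [-5.2  4.7]
60.0 441 -0.75 [-5.2  4.6]
```

View pics/w12ov.png

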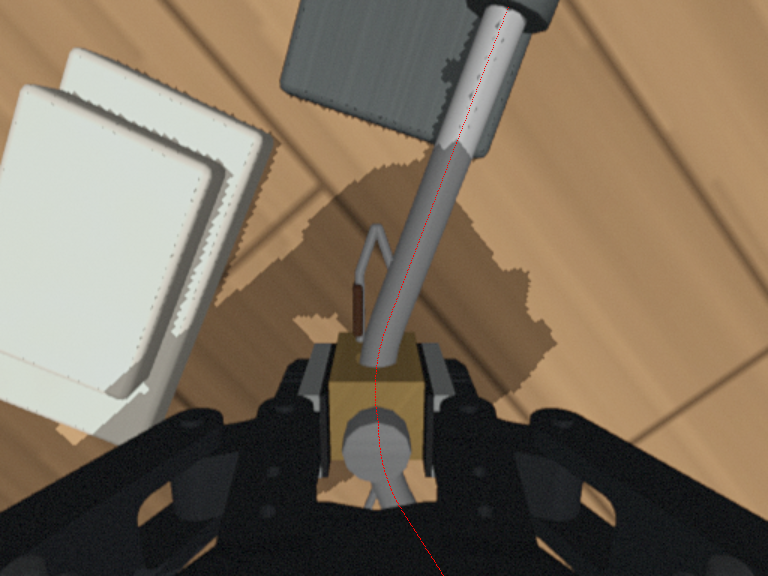

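>>> {"api": "send_rows", "payload": {
  "targets": [
    [0.05,-0.001,0,0,0,0.27,20],
    [0.099,0.001,0,0,0,0.57,20],
    [0.148,0.006,0,0,0,0.87,20],
    [0.197,0.013,0,0,0,1.16,20],
    [0.246,0.022,0,0,0,1.45,20]
  ]
}}

```text
time_s: 16.23
position: [0.5402, 0.0706, 0.1056]
tool_rot: [[0.79, 0.614, -0.0], [0.614, -0.79, -0.0], [-0.0, -0.0, -1.0]]
ft_force: [0.0, -0.4, -2.8]
grip_width: 0.0235
```

```bash
python3 path.py 2.5
```

```text
t 16.225 pos [0.5402 0.0706 0.1056] yaw 37.85 |rod-> tool [-0.11 -0.3 ] wantyaw 37.95 s from tip 139.4 left 90.7
F tool [-0.21  0.31  2.78] M tool [-0.037  0.032  0.016] bore z 0.1204 w 0.0235 q6 47.1
left 90.5
[0.053 0.002 0.008] [-0.     0.001  0.272] yaw 35.7
[0.102 0.004 0.008] [-0.     0.001  0.5  ] yaw 33.9
[0.152 0.007 0.008] [-0.     0.001  0.686] yaw 32.4
[0.202 0.011 0.008] [-0.     0.001  0.825] yaw 31.3
[0.251 0.016 0.008] [-0.     0.001  0.92 ] yaw 30.5
```

>>> {"api": "send_rows", "payload": {
  "targets": [
    [0.052,0.002,0.002,0,0,0.27,20],
    [0.102,0.004,0.004,0,0,0.5,20],
    [0.152,0.007,0.004,0,0,0.69,20],
    [0.202,0.011,0.004,0,0,0.83,20],
    [0.25,0.016,0.004,0,0,0.92,20]
  ]
}}

```text
time_s: 16.85
position: [0.5507, 0.0777, 0.1055]
tool_rot: [[0.861, 0.508, 0.0], [0.508, -0.861, -0.0], [0.0, 0.0, -1.0]]
ft_force: [-0.0, 0.7, -2.1]
grip_width: 0.0235
```

```bash
python3 path.py 2.5;  python3 f3.py 13 180
```

```text
t 16.85 pos [0.5507 0.0777 0.1055] yaw 30.53 |rod-> tool [0.18 0.07] wantyaw 29.85 s from tip 152.4 left 77.8
F tool [ 0.35 -0.61  2.08] M tool [ 0.032  0.023 -0.034] bore z 0.1203 w 0.0235 q6 55.3
left 78.0
[ 0.049 -0.001  0.005] [ 0.    -0.     0.058] yaw 30.1
[ 0.099 -0.001  0.005] [ 0.    -0.     0.081] yaw 29.9
[ 0.149 -0.001  0.005] [ 0.    -0.     0.085] yaw 29.9
[ 0.199 -0.     0.005] [ 0.    -0.     0.085] yaw 29.9
[0.249 0.    0.005] [ 0.    -0.     0.085] yaw 29.9
16.85 [0.55068624 0.0776678  0.10545141] [-4.2 29.4 84.3 -0.  66.3 55.3]
0.92 [227.3, 2.5, 284.3, 341.2]
new picture vs model: mean lateral by arclen
0.0 4273 -0.19 [-9.4  9.3]
20.0 1321 -0.22 [-4.9  4.6]
40.0 197 -0.41 [-5.3  4.6]
```

View pics/w13ov.png

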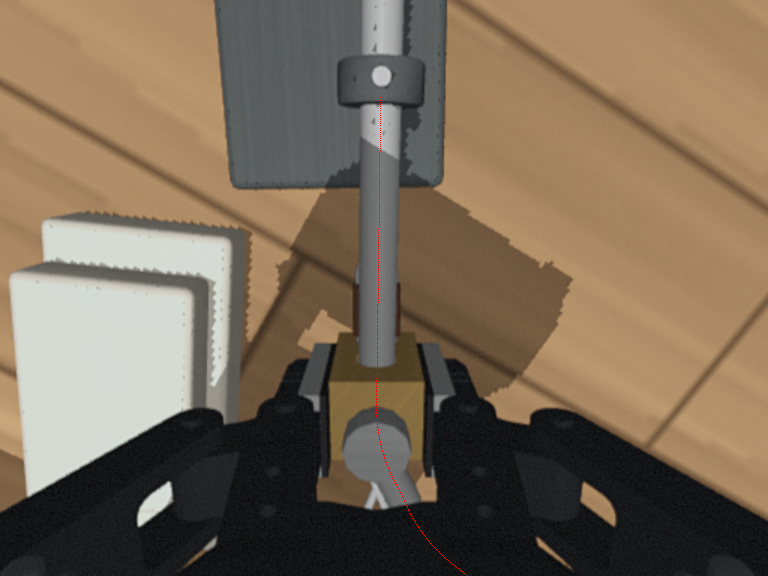

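```bash
python3 -c "
from fit import *
z=np.load('pics/w13.npz');pose=(z['p'],z['R'])
im=z['im'];cv2.imwrite('pics/w13z.png',cv2.resize(im[20:110,190:310],None,fx=6,fy=6,interpolation=2)[:,:,::-1])
for r in (68,70,72): print(r,((rayplane(np.array([228.,282.]),np.array([r,r*1.]),.12,'wrist',pose)-pose[0])@pose[1])[:,:2])
P,u,v=cloud(z['d'],'wrist',None,pose);q=(P-pose[0])@pose[1]
k=(abs(q[:,1])<.012)&(P[:,2]>.128)&(P[:,2]<.1345)&(q[:,0]>.04);print(np.percentile(q[k,0],[0,1,5,50,99]),k.sum())
"
```

```text
68 [[ 0.0770067  -0.00843344]
 [ 0.07700563  0.01128275]]
70 [[ 0.07631805 -0.00844566]
 [ 0.07631687  0.01129944]]
72 [[ 0.07562737 -0.00845792]
 [ 0.07562609  0.01131619]]
[0.05210703 0.07591985 0.07632626 0.08079509 0.08566272] 1297
```

View pics/w13z.png

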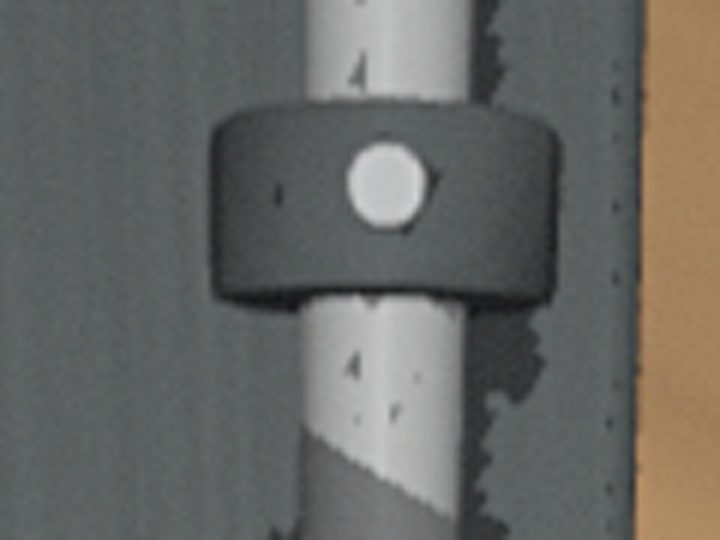

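>>> {"api": "send_rows", "payload": {
  "targets": [
    [0.08,-0.001,0.003,0,0,0.06,20],
    [0.16,-0.001,0.004,0,0,0.08,20],
    [0.24,-0.001,0.004,0,0,0.08,20],
    [0.32,0,0.004,0,0,0.08,20],
    [0.4,0,0.004,0,0,0.08,20]
  ]
}}

```text
time_s: 17.58
position: [0.568, 0.0879, 0.1052]
tool_rot: [[0.867, 0.499, -0.0], [0.499, -0.867, 0.0], [0.0, -0.0, -1.0]]
ft_force: [0.6, 0.0, -1.4]
grip_width: 0.0236
```

```bash
python3 path.py 4
```

```text
t 17.575 pos [0.568  0.0879 0.1052] yaw 29.94 |rod-> tool [-0.02  0.34] wantyaw 29.85 s from tip 172.3 left 57.8
F tool [0.5  0.26 1.37] M tool [0.008 0.011 0.008] bore z 0.12 w 0.0236 q6 57.1
left 58.0
[0.076 0.003 0.   ] [-0.    -0.     0.011] yaw 29.9
[0.156 0.003 0.   ] [-0.    -0.     0.011] yaw 29.9
[0.236 0.003 0.   ] [-0.    -0.     0.011] yaw 29.9
[0.316 0.003 0.   ] [-0.    -0.     0.011] yaw 29.9
[0.396 0.003 0.   ] [-0.    -0.     0.011] yaw 29.9
```

>>> {"api": "send_rows", "payload": {
  "targets": [
    [0.08,0.003,0,0,0,0.01,20],
    [0.16,0.003,0,0,0,0.01,20],
    [0.24,0.003,0,0,0,0.01,20],
    [0.32,0.003,0,0,0,0.01,20],
    [0.4,0.003,0,0,0,0.01,20]
  ]
}}

```text
time_s: 18.2
position: [0.5854, 0.0978, 0.1053]
tool_rot: [[0.867, 0.498, 0.0], [0.498, -0.867, -0.0], [-0.0, 0.0, -1.0]]
ft_force: [-0.0, 0.6, -0.6]
grip_width: 0.0236
```

```bash
python3 path.py 3
```

```text
t 18.2 pos [0.5854 0.0978 0.1053] yaw 29.85 |rod-> tool [-0.06  0.22] wantyaw 29.85 s from tip 192.3 left 37.900000000000006
F tool [ 0.3  -0.55  0.57] M tool [-0.009 -0.048  0.014] bore z 0.1201 w 0.0236 q6 58.2
left 38.0
[0.057 0.    0.001] [0. 0. 0.] yaw 29.9
[0.117 0.    0.001] [0. 0. 0.] yaw 29.9
[0.177 0.    0.001] [0. 0. 0.] yaw 29.9
[0.237 0.    0.001] [0. 0. 0.] yaw 29.9
[0.297 0.    0.001] [0. 0. 0.] yaw 29.9
```

Remaining gap is about 25 mm; advance 18 and look.

>>> {"api": "send_rows", "payload": {
  "targets": [
    [0.07,0,0,0,0,0,20],
    [0.14,0,0,0,0,0,20],
    [0.21,0,0,0,0,0,20],
    [0.28,0,0,0,0,0,20],
    [0.35,0,0,0,0,0,20]
  ]
}}

```text
time_s: 18.82
position: [0.6005, 0.1065, 0.1052]
tool_rot: [[0.867, 0.498, -0.0], [0.498, -0.867, 0.0], [-0.0, -0.0, -1.0]]
ft_force: [0.0, -0.3, -1.7]
grip_width: 0.0237
```

```bash
python3 chk.py;python3 -c "
from fit import *
im,d,pose=shot('14')
cv2.imwrite('pics/w14z.png',cv2.resize(im[110:310,160:345],None,fx=3,fy=3,interpolation=2)[:,:,::-1])
P,u,v=cloud(d,'wrist',None,pose);q=(P-pose[0])@pose[1]
k=(abs(q[:,1])<.012)&(P[:,2]>.128)&(P[:,2]<.133)&(q[:,0]>.015);print('collar',np.percentile(q[k,0],[1,5,50,99]),k.sum())
k=(abs(q[:,1])<.010)&(P[:,2]>.133)&(P[:,2]<.138)&(q[:,0]<.016);print('boss',np.percentile(q[k,0],[1,5,50,95,99]),k.sum())
"
```

```text
t 18.825 pos [0.6005 0.1065 0.1052] yaw 29.85 |rod-> tool [-0.07  0.24] wantyaw 29.85 s from tip 209.7 left 20.400000000000002
F tool [-0.14  0.25  1.71] M tool [-0.028 -0.008 -0.021] bore z 0.12 w 0.0237 q6 59.1
18.825 [0.60054272 0.10647282 0.10524102] [-1.1 34.1 75.1  0.  70.9 59.1]
collar [0.01906482 0.02053563 0.07744875 0.09615569] 3142
boss [-0.01048512 -0.00602134  0.00572327  0.01035639  0.01067264] 1495
```

View pics/w14z.png

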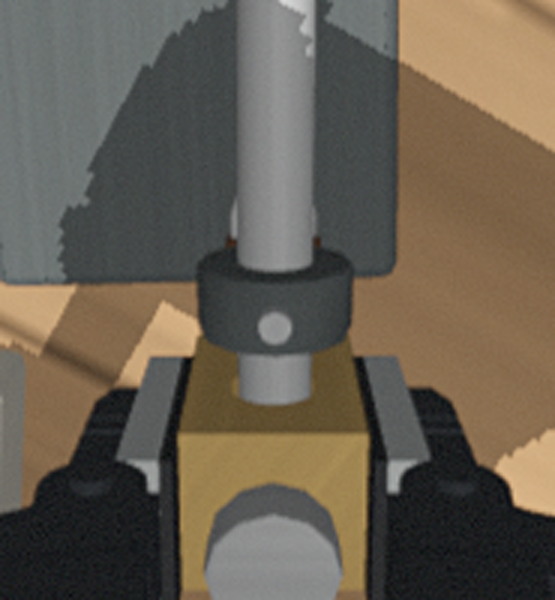

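>>> {"api": "send_rows", "payload": {
  "targets": [
    [0.03,0.002,0,0,0,0,20],
    [0.06,0.003,0,0,0,0,20],
    [0.08,0.003,0,0,0,0,20],
    [0.1,0.003,0,0,0,0,20],
    [0.11,0.003,0,0,0,0,20]
  ],
  "grip_force": 20
}}

```text
time_s: 19.5
position: [0.6052, 0.109, 0.1052]
tool_rot: [[0.867, 0.498, -0.0], [0.498, -0.867, -0.0], [-0.0, 0.0, -1.0]]
ft_force: [0.5, -0.3, -0.2]
grip_width: 0.0238
```

```bash
python3 chk.py;python3 -c "
from fit import *
im,d,pose=shot('15')
cv2.imwrite('pics/w15z.png',cv2.resize(im[160:310,160:345],None,fx=4,fy=4,interpolation=2)[:,:,::-1])
"
```

```text
t 19.5 pos [0.6052 0.109  0.1052] yaw 29.86 |rod-> tool [0.09 0.09] wantyaw 29.85 s from tip 215.2 left 15.0
F tool [0.23 0.53 0.18] M tool [ 0.001  0.016 -0.007] bore z 0.12 w 0.0238 q6 59.3
19.5 [0.60523208 0.10899643 0.10524363] [-0.8 34.5 74.2 -0.  71.3 59.3]
```

View pics/w15z.png

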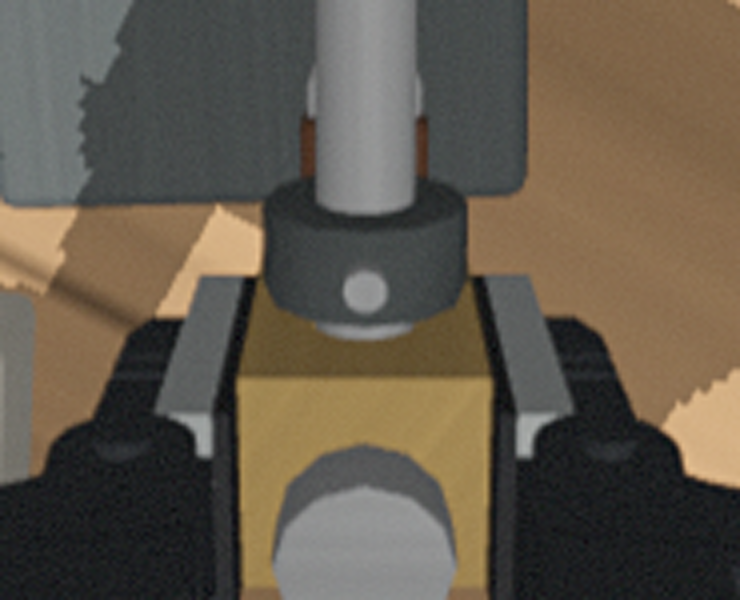

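>>> {"api": "send_rows", "payload": {
  "targets": [
    [0.006,0,0,0,0,0,20],
    [0.012,0,0,0,0,0,20],
    [0.018,0,0,0,0,0,20],
    [0.024,0,0,0,0,0,20],
    [0.03,0,0,0,0,0,20]
  ]
}}

```text
time_s: 20.18
position: [0.6065, 0.1097, 0.1052]
tool_rot: [[0.867, 0.498, -0.0], [0.498, -0.867, 0.0], [-0.0, -0.0, -1.0]]
ft_force: [-0.4, -0.2, -2.1]
grip_width: 0.0236
```

```bash
python3 chk.py
```

```text
t 20.175 pos [0.6065 0.1097 0.1052] yaw 29.85 |rod-> tool [0.13 0.07] wantyaw 29.85 s from tip 216.7 left 13.5
F tool [-0.4  -0.02  2.06] M tool [-0.01  -0.001  0.023] bore z 0.12 w 0.0236 q6 59.4
```

>>> {"api": "send_rows", "payload": {
  "targets": [
    [0.003,0,0,0,0,0,20],
    [0.006,0,0,0,0,0,20],
    [0.009,0,0,0,0,0,20]
  ]
}}

```text
time_s: 20.55
position: [0.6069, 0.1099, 0.1052]
tool_rot: [[0.867, 0.498, -0.0], [0.498, -0.867, -0.0], [-0.0, -0.0, -1.0]]
ft_force: [1.0, 0.2, -0.3]
grip_width: 0.0234
```

```bash
python3 chk.py;python3 -c "
from fit import *
im,d,pose=shot('16')
cv2.imwrite('pics/w16z.png',cv2.resize(im[160:310,160:345],None,fx=4,fy=4,interpolation=2)[:,:,::-1])
"
```

```text
t 20.55 pos [0.6069 0.1099 0.1052] yaw 29.85 |rod-> tool [0.17 0.06] wantyaw 29.85 s from tip 217.2 left 13.0
F tool [0.98 0.3  0.29] M tool [-0.02  -0.007 -0.006] bore z 0.12 w 0.0234 q6 59.4
20.55 [0.60691158 0.10992064 0.10523353] [-0.7 34.7 73.8 -0.  71.5 59.4]
```

View pics/w16z.png

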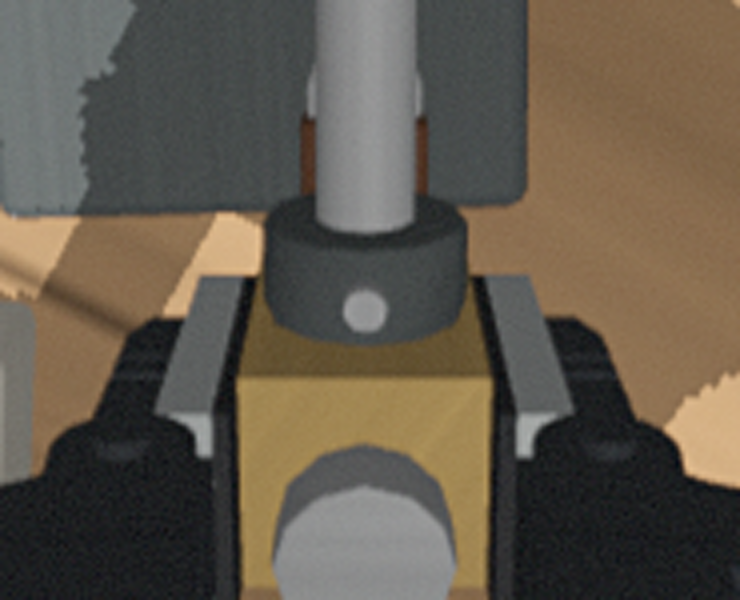

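>>> {"api": "send_rows", "payload": {
  "targets": [
    [0.003,0,0,0,0,0,20],
    [0.003,0,0,0,0,0,20]
  ]
}}

```text
time_s: 20.85
position: [0.607, 0.11, 0.1053]
tool_rot: [[0.867, 0.498, 0.0], [0.498, -0.867, 0.0], [0.0, -0.0, -1.0]]
ft_force: [-0.2, 0.1, -0.3]
grip_width: 0.0233
```

```bash
python3 chk.py
```

```text
t 20.85 pos [0.607  0.11   0.1053] yaw 29.85 |rod-> tool [0.03 0.09] wantyaw 29.85 s from tip 217.2 left 13.0
F tool [-0.1  -0.19  0.33] M tool [-0.028 -0.006 -0.023] bore z 0.1201 w 0.0233 q6 59.4
```

>>> {"api": "send_rows", "payload": {
  "targets": [
    [0.003,0,0,0,0,0,20],
    [0.003,0,0,0,0,0,20]
  ]
}}

```text
time_s: 21.1
position: [0.6072, 0.1101, 0.1052]
tool_rot: [[0.867, 0.498, 0.0], [0.498, -0.867, -0.0], [0.0, 0.0, -1.0]]
ft_force: [0.4, 0.8, -1.3]
grip_width: 0.0233
```

```bash
python3 chk.py
```

```text
t 21.1 pos [0.6072 0.1101 0.1052] yaw 29.86 |rod-> tool [-0.14  0.07] wantyaw 29.85 s from tip 217.2 left 13.0
F tool [ 0.78 -0.53  1.34] M tool [-0.008 -0.061  0.02 ] bore z 0.12 w 0.0233 q6 59.4
```

>>> {"api": "send_rows", "payload": {
  "targets": [
    [0.004,0,0,0,0,0,20],
    [0.004,0,0,0,0,0,20]
  ]
}}

```text
time_s: 21.35
position: [0.6074, 0.1102, 0.1053]
tool_rot: [[0.867, 0.498, 0.0], [0.498, -0.867, -0.0], [0.0, 0.0, -1.0]]
ft_force: [-0.3, -1.0, -1.5]
grip_width: 0.0236
```

```bash
python3 chk.py
```

```text
t 21.35 pos [0.6074 0.1102 0.1053] yaw 29.85 |rod-> tool [0.15 0.06] wantyaw 29.85 s from tip 217.7 left 12.5
F tool [-0.73  0.69  1.52] M tool [ 0.018 -0.012 -0.023] bore z 0.1201 w 0.0236 q6 59.5
```

>>> {"api": "send_rows", "payload": {
  "targets": [
    [0.004,0,0,0,0,0,20],
    [0.004,0,0,0,0,0,20]
  ]
}}

```text
time_s: 21.6
position: [0.6075, 0.1103, 0.1053]
tool_rot: [[0.867, 0.498, 0.0], [0.498, -0.867, 0.0], [0.0, -0.0, -1.0]]
ft_force: [0.2, 0.9, -1.6]
grip_width: 0.0236
```

```bash
python3 chk.py
```

```text
t 21.6 pos [0.6075 0.1103 0.1053] yaw 29.85 |rod-> tool [-0.03  0.07] wantyaw 29.85 s from tip 217.7 left 12.5
F tool [ 0.65 -0.71  1.64] M tool [ 0.036 -0.032  0.   ] bore z 0.1201 w 0.0236 q6 59.5
```

>>> {"api": "send_rows", "payload": {
  "targets": [
    [0.004,0,0,0,0,0,20],
    [0.004,0,0,0,0,0,20]
  ]
}}

```text
time_s: 21.85
position: [0.6076, 0.1104, 0.1052]
tool_rot: [[0.867, 0.498, -0.0], [0.498, -0.867, -0.0], [-0.0, -0.0, -1.0]]
ft_force: [-1.1, -0.4, -2.2]
grip_width: 0.0237
```

```bash
python3 chk.py
```

```text
t 21.85 pos [0.6076 0.1104 0.1052] yaw 29.85 |rod-> tool [-0.17  0.09] wantyaw 29.85 s from tip 217.7 left 12.5
F tool [-1.19 -0.2   2.24] M tool [-0.035 -0.036  0.   ] bore z 0.12 w 0.0237 q6 59.5
```

>>> {"api": "send_rows", "payload": {
  "targets": [
    [0.004,0,0,0,0,0,20],
    [0.004,0,0,0,0,0,20]
  ]
}}

```text
time_s: 22.1
position: [0.6077, 0.1104, 0.1052]
tool_rot: [[0.867, 0.498, -0.001], [0.498, -0.867, -0.0], [-0.001, -0.0, -1.0]]
ft_force: [-2.1, -0.1, -1.1]
grip_width: 0.0234
```

```bash
python3 chk.py;python3 -c "
from fit import *
im,d,pose=shot('17')
cv2.imwrite('pics/w17z.png',cv2.resize(im[160:310,160:345],None,fx=4,fy=4,interpolation=2)[:,:,::-1])
"
```

```text
t 22.1 pos [0.6077 0.1104 0.1052] yaw 29.85 |rod-> tool [-0.2   0.08] wantyaw 29.85 s from tip 217.7 left 12.5
F tool [-1.83 -0.97  1.05] M tool [-0.    -0.317 -0.004] bore z 0.12 w 0.0234 q6 59.5
22.1 [0.60765552 0.11037647 0.1052227 ] [-0.7 34.8 73.7 -0.  71.6 59.5]
```

View pics/w17z.png

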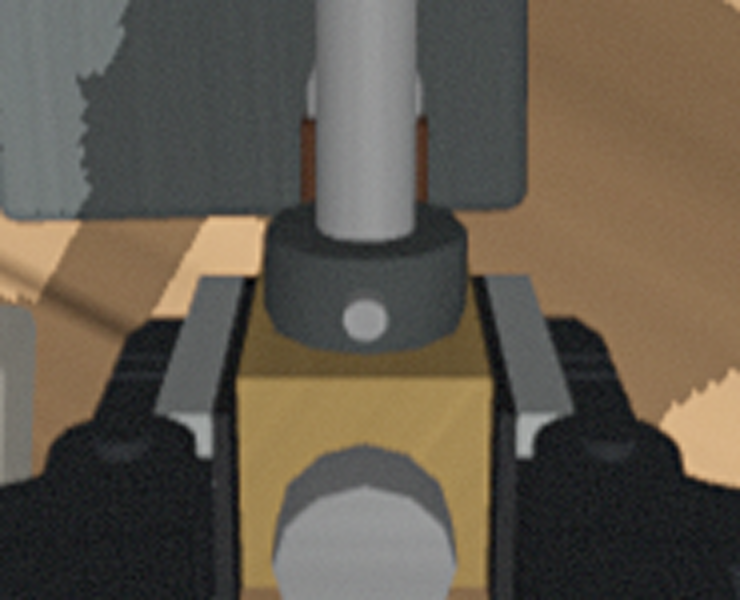

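>>> {"api": "send_rows", "payload": {
  "targets": [
    [0,0,0.008,0,0,0,20],
    [0,0,0.016,0,0,0,20],
    [0,0,0.016,0,0,0,20]
  ]
}}

```text
time_s: 22.52
position: [0.6077, 0.1104, 0.1044]
tool_rot: [[0.867, 0.498, -0.0], [0.498, -0.867, -0.0], [-0.0, -0.0, -1.0]]
ft_force: [-3.1, -1.9, 0.1]
grip_width: 0.0235
```

```bash
python3 chk.py
```

```text
t 22.525 pos [0.6077 0.1104 0.1044] yaw 29.85 |rod-> tool [-0.23  0.07] wantyaw 29.85 s from tip 217.7 left 12.5
F tool [-3.59  0.12 -0.12] M tool [ 0.028 -0.553  0.022] bore z 0.1192 w 0.0235 q6 59.5
```

>>> {"api": "send_rows", "payload": {
  "targets": [
    [0,0,0,0,0,0,26],
    [0,0,0,0,0,0,30],
    [0,0,0,0,0,0,34],
    [0,0,0,0,0,0,38],
    [0,0,0,0,0,0,38]
  ]
}}

```text
time_s: 23.15
position: [0.6079, 0.1105, 0.1045]
tool_rot: [[0.867, 0.498, 0.0], [0.498, -0.867, 0.0], [0.0, 0.0, -1.0]]
ft_force: [0.9, -0.5, 0.4]
grip_width: 0.0377
```

```bash
python3 chk.py;python3 -c "
from fit import *
im,d,pose=shot('18')
cv2.imwrite('pics/w18z.png',cv2.resize(im[160:340,140:365],None,fx=3.3,fy=3.3,interpolation=2)[:,:,::-1])
"
```

```text
t 23.15 pos [0.6079 0.1105 0.1045] yaw 29.85 |rod-> tool [0.03 0.08] wantyaw 29.85 s from tip 218.2 left 12.0
F tool [ 0.55  0.87 -0.36] M tool [ 0.002 -0.002  0.061] bore z 0.1193 w 0.0377 q6 59.5
23.15 [0.60788719 0.11050731 0.10446073] [-0.7 34.8 73.7  0.  71.5 59.5]
```

View pics/w18z.png

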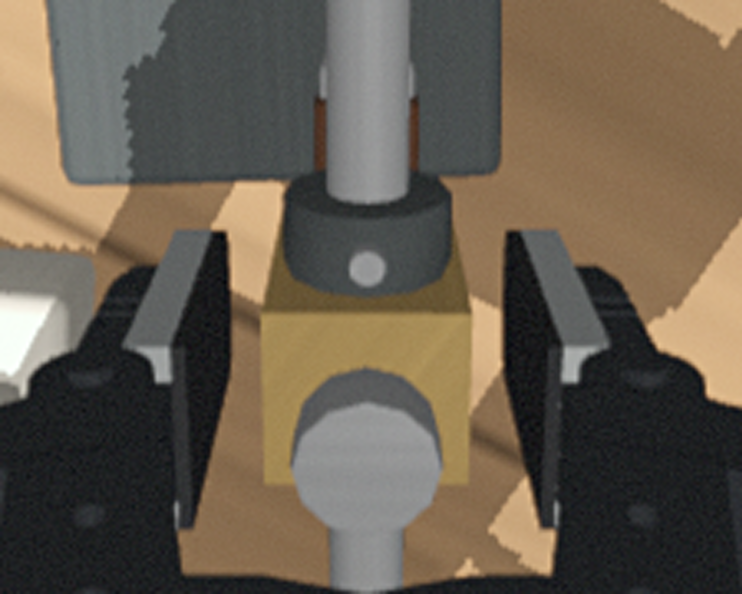

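>>> {"api": "send_rows", "payload": {
  "targets": [
    [0,0,0,0,0,0,50],
    [0,0,-0.1,0,0,0,60],
    [0,0,-0.5,0,0,0,60],
    [0,0,-1.0,0,0,0,60],
    [0,0,-1.5,0,0,0,60]
  ]
}}

```text
time_s: 23.82
position: [0.6078, 0.1105, 0.1806]
tool_rot: [[0.867, 0.498, 0.0], [0.498, -0.867, 0.0], [0.0, 0.0, -1.0]]
ft_force: [-0.2, 0.5, 0.1]
grip_width: 0.0601
```

>>> {"api": "send_rows", "payload": {
  "targets": [
    [-0.2,0,-0.5,0,0,0,60],
    [-0.5,0,-1.0,0,0,0,60],
    [-0.8,0,-1.3,0,0,0,60],
    [-0.8,0,-1.3,0,0,0,60],
    [-0.8,0,-1.3,0,0,0,60]
  ]
}}

```text
time_s: 24.45
position: [0.5731, 0.0906, 0.2436]
tool_rot: [[0.867, 0.498, -0.001], [0.498, -0.867, 0.0], [-0.001, -0.001, -1.0]]
ft_force: [-0.5, 0.6, 0.6]
grip_width: 0.06
```

```bash
python3 -c "
from fit import *
im,d,pose=shot('19')
cv2.imwrite('pics/w19z.png',cv2.resize(im[:300,100:400],None,fx=2.,fy=2.,interpolation=2)[:,:,::-1])
for n in ('scene','side'):
  im,d=vision.get_image(n);np.savez('pics/%s1.npz'%n,im=im,d=d);cv2.imwrite('pics/%s1.png'%n,im[:,:,::-1])
  a=im[130:215,215:360] if n=='scene' else im[165:265,165:315]
  cv2.imwrite('pics/%s1z.png'%n,cv2.resize(a,None,fx=5.2,fy=5.2,interpolation=2)[:,:,::-1])
"
```

```text
24.45 [0.57308771 0.09062275 0.24356699] [-2.7 24.5 68.   0.  87.6 57.5]
```

View pics/w19z.png

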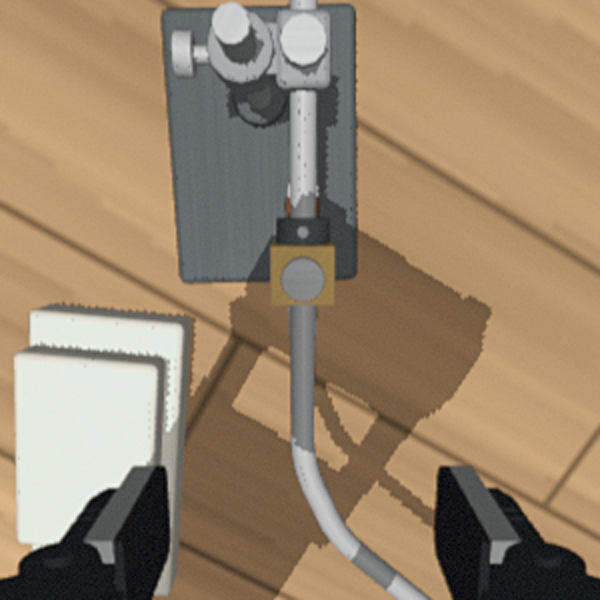

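View pics/scene1z.png

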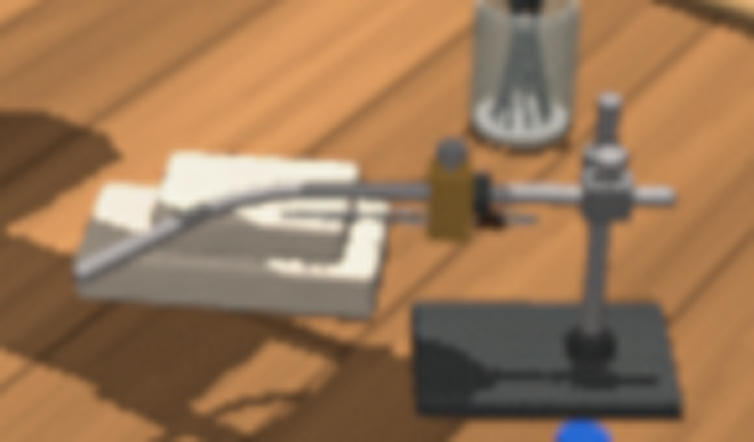

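View pics/side1z.png

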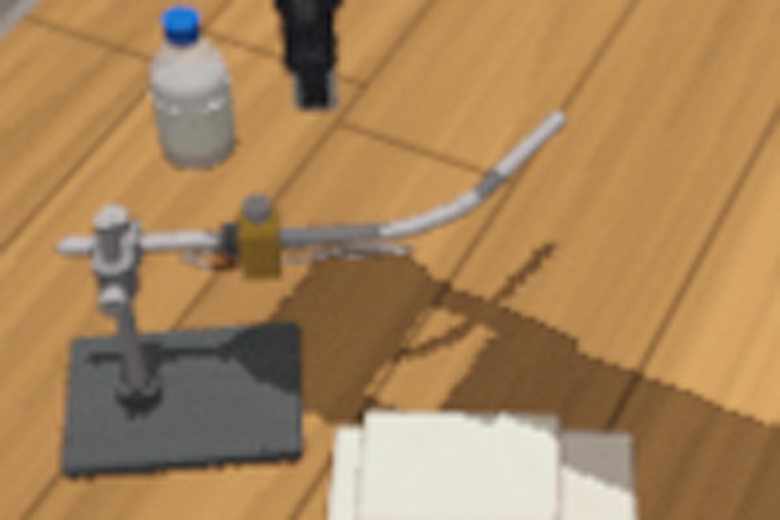

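```bash
python3 -c "
from fit import *
z=np.load('pics/w19.npz');pose=(z['p'],z['R']);im=z['im']
cv2.imwrite('pics/w19g.png',cv2.resize(im[85:165,215:290],None,fx=7,fy=7,interpolation=2)[:,:,::-1])
th=np.load('th.npy');x=np.array([np.cos(th[2]),np.sin(th[2])]);y=np.array([-x[1],x[0]]);org=th[:2]-x*.125-y*.022
def arm(P): return np.c_[(P[:,:2]-org)@x,(P[:,:2]-org)@y,P[:,2]]
for f in ('w2','w13','w19'):
  zz=np.load(f'pics/{f}.npz');P,u,v=cloud(zz['d'],'wrist',None,(zz['p'],zz['R']));A=arm(P)
  k=(abs(A[:,1]-.022)<.006)&(A[:,2]>.1275)&(A[:,2]<.133)&(A[:,0]>.03)&(A[:,0]<.075);print(f,'collar top arm-x',np.percentile(A[k,0],[2,10,50,90,98]).round(4),k.sum())
A=arm(P)
k=(abs(A[:,1]-.022)<.011)&(A[:,2]>.1325)&(A[:,2]<.138)&(A[:,0]>.055)&(A[:,0]<.095);print('boss top arm-x',np.percentile(A[k,0],[1,5,95,99]).round(4),np.median(A[k,2]))
B=A[k];print('tilt of boss top (deg)',np.degrees(np.arctan(np.polyfit(B[:,0],B[:,2],1)[0])))
a=vision.masks_of('wrist','cranked_arm')
for n in ('scene','side'):
  a=np.load(f'pics/{n}0.npz')['im'].astype(int);b=np.load(f'pics/{n}1.npz')['im'].astype(int)
  # template shift of the tip
  C,T=curve(th);t=proj(np.r_[C[-1],.12],n)[0].astype(int)
  print(n,t)
"
```

```text
w2 collar top arm-x [0.0524 0.0531 0.0573 0.0612 0.062 ] 170
w13 collar top arm-x [0.0524 0.0531 0.0573 0.0613 0.062 ] 1050
w19 collar top arm-x [0.0528 0.0535 0.0579 0.0617 0.0623] 191
boss top arm-x [0.0563 0.0622 0.0837 0.084 ] 0.13433839891732757
tilt of boss top (deg) 0.2728687739971467
scene [228 182]
side [272 186]
```

View pics/w19g.png

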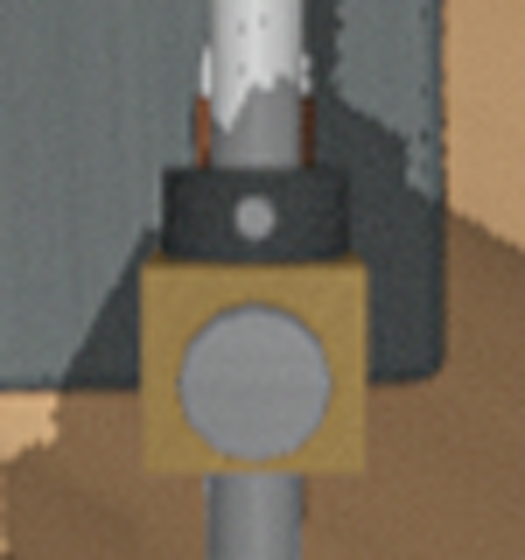

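```bash
python3 f3.py 20 400; python3 -c "
from fit import *
for n in ('scene','side'):
  vision.get_image(n)
  for l in ['bricks','flux','bur_box','file_jar']:
    r=vision.masks_of(n,l)
    if r: print(n,l,np.round(r[0]['extent']))
"
```

```text
24.65 [0.57322332 0.09072246 0.24357938] [-2.7 24.5 68.   0.  87.6 57.4]
0.95 [187.0, 3.0, 333.0, 327.3]
new picture vs model: mean lateral by arclen
0.0 3433 -8.46 [-45.7   9.4]
20.0 185 -0.06 [-4.9  4.3]
40.0 283 -0.51 [-5.   4.1]
60.0 276 -0.43 [-5.1  4.2]
80.0 248 -0.42 [-5.1  4.3]
100.0 248 -0.33 [-5.2  4.6]
120.0 242 -0.53 [-5.3  4.7]
140.0 237 -0.48 [-5.5  4.7]
160.0 221 -0.42 [-5.5  4.6]
180.0 222 -0.38 [-5.4  4.7]
200.0 124 -1.03 [-5.6  4.4]
scene bricks [229. 158. 293. 190.]
scene flux [314. 211. 339. 258.]
scene bur_box [202. 286. 244. 326.]
scene file_jar [305. 101. 329. 157.]
side bricks [230. 248. 286. 278.]
side flux [192. 169. 210. 200.]
side bur_box [249. 144. 273. 166.]
side file_jar [168. 283. 207. 342.]
```

The arm's offset is uniform, about 0.4 mm and within calibration, so it hasn't swivelled. The collar and the bystanders are where they were. Handing in.

```bash
python3 -c "
from rig import env
print(env.close_job())"
```

```text
the job is handed in; nothing more can be done
None
```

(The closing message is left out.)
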